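# Load a vial into a bayonet cell and hold its lid locked

### The job

Stand the vial with the dark blue cap upright in the bore of the blue bayonet cell and let go of it. Then put the grey lid with the orange grip bar on the cell, its two lugs going down through the two slots, push it fully home against the spring and twist it a quarter turn clockwise (seen from above) to the stop. Finish while still gripping the lid and keeping it pressed fully home and fully turned; do not let go at the end, and leave the two white-capped vials standing where they are.

Things in the scene. Friction and masses are not known exactly. Their poses are not given: they have to be found in the camera images.
- cell: Fixed blue round cell, 72 mm across, 66 mm high, on a foot disc 96 mm across, 8 mm high. Origin on its axis at the table, z up. Its mouth has two lid slots, at its own +x and -x, each with a white stripe below it on the outside; red stripes at +y and -y mark where the lid's lugs stand when locked. Stops inside let the lugs turn only clockwise (seen from above), about a quarter turn
- cell_rim (a point): Centre of the cell's mouth at rim height (66 mm above the table), axes as the cell. Mouth 52 mm across; the slots are about 13 mm wide and reach out to 63 mm across. The aluminium flange round it is 7 mm thick; the lug chamber lies from 7 to 20 mm under the rim
- bore_mouth (a point): Centre of the vial bore's chamfered mouth, on the cell's axis 20 mm under the rim. The mouth is 35 mm across, narrowing in 5 mm to the bore of 26.5 mm, which goes down to the spring floor
- spring_floor (a joint): Sprung steel floor of the vial bore: 0 at rest (40 mm under the rim, so a standing vial rises 14 mm above the rim), grows downward in m, at most 0.012. Spring 600 N/m, 5 N at rest, 10 N at 0.009. With the vial in, it reads 0.009 with the lid fully home, 0.004 if the locked lid is let go
- lid: Loose grey lid, 53 mm high, about 120 g, standing on its hollow skirt (48 mm across, 33 mm inside, 23 mm deep: it goes over the vial's cap and presses on it). Origin on its axis at the skirt's underside, z up. Two steel lugs on the skirt at its +x and -x, 9 mm wide, from 0 to 6 mm height, reach out to 59 mm across
- lid_disc (a point): Centre of the underside of the lid's disc, 18 mm above the lid's origin. The disc, 68 mm across and 11 mm thick, lies on the cell's rim when the lid is fully home. The lugs are under the flange once this point is 5 mm or less above the rim; let go when locked, the lid rises about 5 mm
- lid_bar (a point): Centre of the top of the lid's orange grip bar, 53 mm above the lid's origin. The bar is 46 mm long along the lid's x (the line of the lugs), 16 mm thick in y and 24 mm high, standing on the disc
- stand_foot (a point): Obstacle: foot of the fixed glass column on the retort stand, about 100 mm across and 300 mm high, with a 590 mm tall rod behind its right side. It stands farther out than the cell and the lid; keep the arm and gripper nearer to the robot than it, and do not sweep through it when crossing from right to left
- vial_2: The vial to load: glass, with dark blue cap and pale yellow filling, 24 mm across, 54 mm high (cap from 41 mm up), 18 g. Origin at the centre of its underside, z up
- vial_1: Bystander vial with white cap, 24 mm across, 54 mm high; origin at the centre of its underside
- vial_3: Bystander vial with white cap, 24 mm across, 54 mm high; origin at the centre of its underside
There are look-alikes about, which are no part of the job. What is shaped like the vial_2 but red or turquoise is not meant.

How it is judged:
On the way, in this order (a step that is already met when the one before it is completed fails the run):
1. the blue-capped vial stands in the bore, let go (horizontal distance between vial_2 and cell below 0.004 m and z of vial_2 in the frame of cell below 0.029 m and contact force between the fingers and vial_2 below 0.1 N), for 0.2 s.
2. the lid's lugs have gone down through the slots, under the flange (horizontal distance between lid and cell below 0.004 m and z of lid in the frame of cell below 0.0545 m and angle between the x axis of lid and the x axis of cell, either way round below 0.3 rad), for 0.05 s.
At the end, for the whole second after the job is handed in: Blue-capped vial upright in the bore within 4 mm and 0.12 rad, spring floor over 6.5 mm down; lid within 4 mm of the axis, level within 0.08 rad, disc within 2.5 mm of the rim, lugs within 0.2 rad of the locked marks (cell y), still; fingers bear on the lid with over 3 N (horizontal distance between each of vial_2, lid and cell below 0.004 m and z of lid in the frame of cell below 0.0505 m and angle between vial_2's own z axis and vertical below 0.12 rad and value of joint spring_floor above 0.0065 m and angle between the x axis of lid and the y axis of cell, either way round below 0.2 rad and angle between lid's own z axis and vertical below 0.08 rad and contact force between the fingers and lid above 3 N and linear speed of lid below 0.02 m/s); the arm keeps its last pose, push and grip.
It fails at once if a white-capped vial was knocked over or shifted by more than 30 mm ((distance of vial_1 from where it was at the start of the episode above 0.03 m or angle between vial_1's own z axis and vertical above 0.4 rad) or (distance of vial_3 from where it was at the start of the episode above 0.03 m or angle between vial_3's own z axis and vertical above 0.4 rad)).
It also fails if it takes over 67 s, if anything falls off the work surface, if the arm or the gripper's body presses on something with over 40 N, if the wrist force passes 120 N, or if a joint passes its speed limit or range.

### The arm

A 7-joint arm with a two-finger parallel gripper is mounted at the origin on a cart in front of the work surface, level with it; the furniture and walls round the work are solid. World frame = base frame: x ahead of the robot, y to its left, z up, the work surface at z = 0. Lengths are in m, angles in rad, forces in N, time in s.
With the tool pointing down it reaches from about 0.425 to 0.875 m from the base axis. Payload 4.7 kg.
Tool frame: the origin (TCP) lies at the very end of the fingers, on their centre line; the grasp point (between the pads) lies 19 mm behind it; x points along the fingers, z is the direction in which the jaws open and shut, and the axes are right-handed (so a half turn about x gives the same grasp; the last joint's range is limited). The gripper opens to 87 mm and grips with 3 to 60 N. Pads are 19 mm wide; open, the fingers measure 117 mm over their backs; the gripper's body (75 mm by 190 mm) begins 51 mm behind the grasp point.
Start: joints at [1.32, 0.321, -0.07, 1.45, 0.023, 1.371, -0.057], TCP at [0.17, -0.627, 0.223] pointing down, gripper open.
Joint ranges: [-2.86, 2.86], [-0.3, 2.09], [-1.38, 1.24], [0.06, 2.45], [-1.56, 4.7], [0.09, 2.05], [-2.69, 2.69]. Speed limits (rad/s): [2.57, 2.57, 3.14, 3.14, 3.14, 3.14, 3.14].

### API

Orientations are given as a rotation vector (axis times angle).
In Python, from bench import telemetry, viewer, workorder gives the robot as it stands.
- The arm moves only by the shell command python3 -m creep 'ROWS' [FORCE]. ROWS is JSON, a list of rows, each an object of numbers: "fingers": the opening, from 0 (shut) to 1 (fully open); "x", "y", "z": the shift along the tool's x, y, z in units of 40 mm (1.0 is 40 mm); "twist": the turn about the tool's x in units of 5 degrees (1.0 is 5 degrees). In form: [{"fingers": .., "x": .., "y": .., "z": .., "twist": ..}, ...]. A call has 1 to 20 rows; each row is the pose to reach, as a shift and turn from the pose commanded when the call began, along the tool's axes at that moment; what a row does not reach only later rows make up. A row lasts 1/12 s, in which the tool goes at most 41.7 mm and 7.16 degrees, less where a joint would pass 70% of its speed; a pose out of reach is approached as far as the arm can. A call with a gripper value outside its range is refused whole. The fingers move at their own pace and stop on an object; FORCE is the grip in N (left out, the last holds). Time passes only in rows, so rows that repeat a pose let the fingers close. It gives the time, the measured TCP pose, the force and the opening at its end, in the units of the state.
- telemetry.get_state(): the state, without advancing time (a new reading comes with each control period).
- viewer.get_image(name): name is "scene" or "top" or "wrist"; returns a dict with "pixels" (400x640x3 uint8, red, green, blue), "z_map" (400x640 float32, m along the optical axis (not along the pixel's ray), 0 where there is no reading), "K" (3x3 intrinsics, pixels), "dist_coeffs" ([k1, k2, p1, p2, k3] as OpenCV has them; the pictures are not rectified), "xyz" and "attitude" of the camera in the world. Camera axes: x right, y up, looking along -z (the intrinsics and any distortion apply to the point x, -y, -z); pixel columns grow to the right and rows downward; lengths in m; the calibration is good to about 2 mm. A picture is of the moment at which its call begins.
- workorder.close_job(): hands the job in, once; it reports no verdict.
The state is a dict: "time": time; "joint_positions": joint angles; "qd": joint speeds; "joint_torque": joint torques, N m; "position": TCP position; "tool_rot": TCP orientation; "ft_force": force on the tool from outside, world axes, zero at the start; "torque": the same for the moment, N m; "grip_width": opening from 0.0 (shut) to 1.0 (fully open).
Only numpy, scipy, OpenCV 4.12 (cv2) and the standard library are available. Lean on these libraries where they do the work, as an engineer would, in place of code of your own. Each camera call takes 0.05 s, during which the arm holds its last target.

## Working session

There is one attempt and no reset: what is moved stays moved. The work goes in short steps, Python scripts to look and compute and a shell command to move; the robot and the scene stay as the last step left them, time stands still between calls to the robot, and variables do not carry over. Pictures are saved under pics/ and viewed, and the job is handed in when it is done.

```bash
mkdir -p pics; ls; cat > h.py <<'E'
import numpy as np, cv2
from scipy.spatial.transform import Rotation as R
from bench import telemetry, viewer, workorder
def rot(a):
    a=np.array(a,float)
    if a.shape==(3,3): return a
    return R.from_rotvec(a).as_matrix() if a.size==3 else R.from_quat(a).as_matrix()
def ray(im,u,v):
    p=cv2.undistortPoints(np.array([[[u,v]]],float),np.array(im['K'],float),np.array(im['dist_coeffs'],float))[0,0]
    return rot(im['attitude'])@np.array([p[0],-p[1],-1.0])
def onplane(im,u,v,z):
    d=ray(im,u,v); o=np.array(im['xyz']); return o+d*(z-o[2])/d[2]
def depthpt(im,u,v):
    return np.array(im['xyz'])+ray(im,u,v)*float(im['z_map'][int(v),int(u)])
def proj(im,P):
    r=rot(im['attitude']).T@(np.array(P)-np.array(im['xyz']))
    q=np.array([[r[0],-r[1],-r[2]]])
    return cv2.projectPoints(q,np.zeros(3),np.zeros(3),np.array(im['K'],float),np.array(im['dist_coeffs'],float))[0].ravel()
def save(im,name,box=None,s=1):
    a=im['pixels'][:,:,::-1]
    if box: a=a[box[1]:box[3],box[0]:box[2]]
    cv2.imwrite('pics/'+name,cv2.resize(np.ascontiguousarray(a),None,fx=s,fy=s,interpolation=cv2.INTER_CUBIC))
E
python3 - <<'E'
from h import *
print(telemetry.get_state())
for n in ['scene','top','wrist']:
    im=viewer.get_image(n); save(im,n+'0.png'); print(n,im['xyz'],im['attitude'],im['K'],im['dist_coeffs'])
E
```

```text
pics
{'time': 0.0, 'joint_positions': array([ 1.3200574 ,  0.32179907, -0.07003725,  1.45166381,  0.02263179,
        1.3708003 , -0.05693141]), 'qd': array([ 2.11706771e-04,  1.62448167e-03,  4.88515107e-04, -9.80006044e-04,
        4.15516572e-06, -7.02793245e-04, -1.58066142e-03]), 'joint_torque': array([-3.05278872e-04, -4.91292679e+01, -4.04075012e-01, -3.12527347e+01,
       -6.39960472e-02,  4.39003017e-02,  1.99450155e-04]), 'position': array([ 0.16990828, -0.62683177,  0.22148231]), 'tool_rot': array([ 1.01304075,  1.32452673, -1.01132977]), 'ft_force': array([ 0.18076991,  0.54692748, -0.73696703]), 'torque': array([ 0.04773418, -0.01820701, -0.02655144]), 'grip_width': 1.0000901166676126}
scene [-0.11896084  0.38204253  0.57981722] [ 0.61393725 -0.9961361  -1.84664838] [[363.99234636   0.         322.50855892]
 [  0.         363.99234636 196.35180395]
 [  0.           0.           1.        ]] [-0.02446499  0.          0.          0.          0.        ]
top [0.39000361 0.02900796 1.32672063] [ 0.10218652 -0.12535779 -1.54732231] [[480.33542932   0.         320.03759823]
 [  0.         480.33542932 191.06634046]
 [  0.           0.           1.        ]] [0.02305023 0.         0.         0.         0.        ]
wrist [ 0.23505793 -0.61004254  0.38383624] [-0.21266235  0.16367726 -1.29884994] [[299.14535223   0.         317.26647874]
 [  0.         299.14535223 198.08699415]
 [  0.           0.           1.        ]] [-0.04591806  0.          0.          0.          0.        ]
```

View pics/scene0.png

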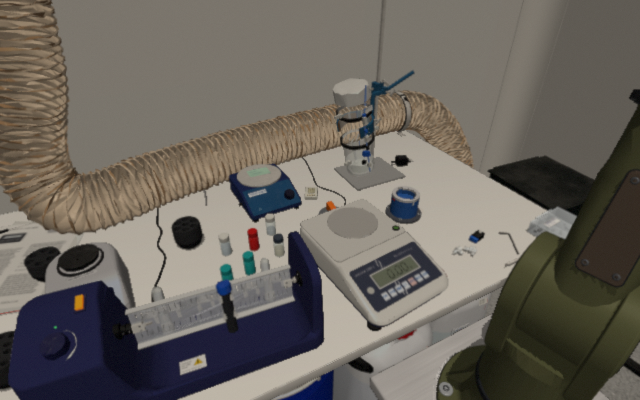

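View pics/top0.png

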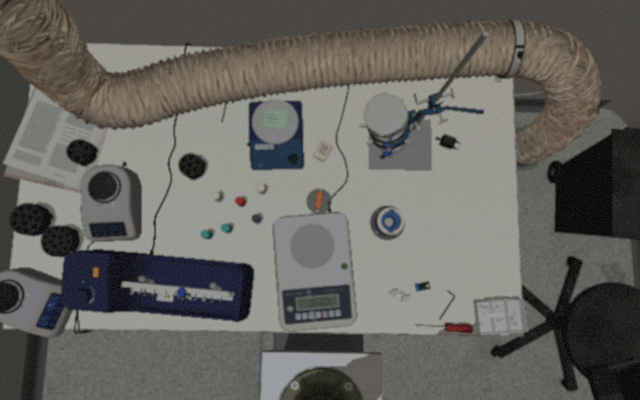

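View pics/wrist0.png

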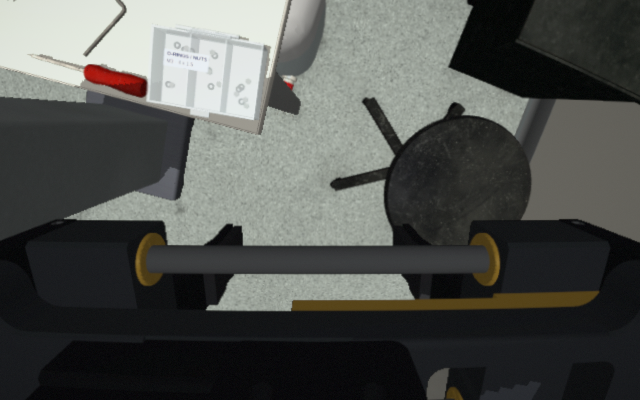

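```bash
python3 - <<'E'
from h import *
a=viewer.get_image('top'); b=viewer.get_image('scene')
save(a,'top1.png',(180,165,420,265),3.3); save(b,'scene1.png',(200,180,440,290),3.3)
E
```

```text
(no output)
```

View pics/top1.png

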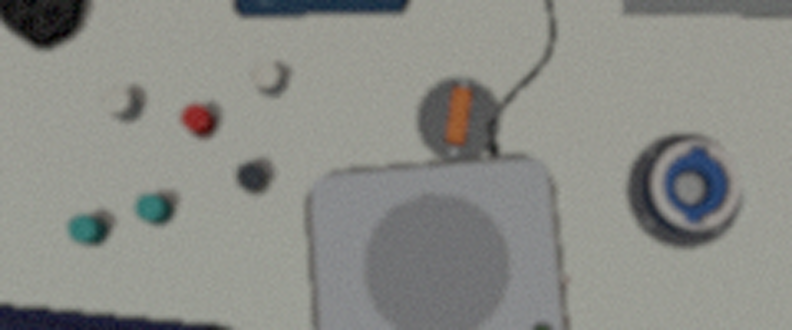

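View pics/scene1.png

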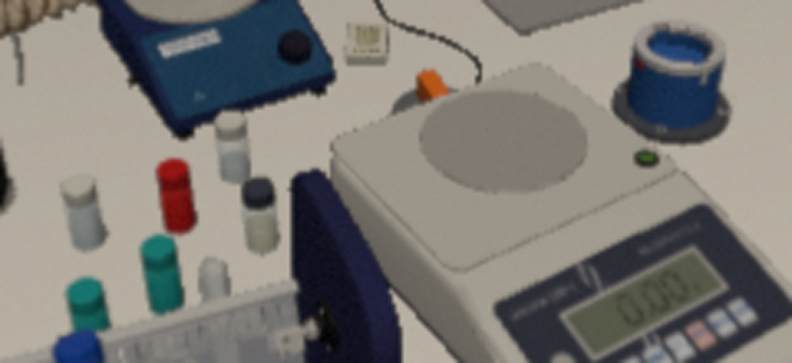

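The candidates for the vial are:
- Dark cap: top (257,217), scene (278,240).
- White caps: top (217,196) and (261,188).
- Red: top (240,201).
- Turquoise: top (227,228) and (206,234).
- Blue syringe-pump knob: scene (223,285).

I choose the dark cap at top (257,217), which stands over a pale yellow filling in the scene crop. The lid is at top (319,200) and the cell at (389,221).

```bash
python3 - <<'E'
from h import *
t=viewer.get_image('top'); s=viewer.get_image('scene')
def comp(im,m,box,minA=8):
    k=np.zeros(m.shape,np.uint8); k[box[1]:box[3],box[0]:box[2]]=m[box[1]:box[3],box[0]:box[2]]
    n,l,st,c=cv2.connectedComponentsWithStats(k); return [(c[i],st[i,4],l==i) for i in range(1,n) if st[i,4]>=minA]
P=t['pixels'].astype(int); hsv=cv2.cvtColor(t['pixels'],cv2.COLOR_RGB2HSV)
print('dark',[(c.round(1),a,onplane(t,*c,.054).round(4)) for c,a,_ in comp(t,P.sum(2)<240,(245,205,270,230))])
for nm,bx in [('w1',(210,188,228,206)),('w3',(254,180,272,196))]:
  print(nm,[(c.round(1),a,onplane(t,*c,.054).round(4)) for c,a,_ in comp(t,P.sum(2)>525,bx)][:4])
m=(hsv[...,0]>4)&(hsv[...,0]<20)&(hsv[...,1]>120)
for c,a,l in comp(t,m,(300,180,340,220)):
  v,u=np.nonzero(l); r=cv2.minAreaRect(np.stack([u,v],1).astype(np.float32)); b=cv2.boxPoints(r)
  q=np.array([onplane(t,*x,.053)[:2] for x in b]); e=q[1]-q[0],q[2]-q[1]; L=max(e,key=np.linalg.norm)
  print('bar',c,a,onplane(t,*c,.053),[np.linalg.norm(x) for x in e],np.degrees(np.arctan2(L[1],L[0])))
  X=np.array([onplane(t,*x,.053)[:2] for x in zip(u,v)]);w,V=np.linalg.eigh(np.cov(X.T));print(np.degrees(np.arctan2(V[1,1],V[0,1])),np.sqrt(w*12))
m=(hsv[...,0]>100)&(hsv[...,0]<130)&(hsv[...,1]>120)
for c,a,l in comp(t,m,(365,195,415,245)): print('blue',c,a,onplane(t,*c,.066))
m=(P.sum(2)>400)
print('rim?')
ps=t['pixels'][195:245,365:415]; save(t,'cell.png',(365,195,415,245),12)
# depth points around
Z=t['z_map']
for u,v in [(257,217),(319,200),(389,221),(217,196),(261,188),(380,120)]:
  print((u,v),depthpt(t,u,v).round(4))
E
```

```text
dark [(array([256.4, 218.3]), np.int32(53), array([0.4998, 0.1791, 0.054 ]))]
w1 []
w3 []
bar [318.57142857 199.48351648] 91 [0.55374609 0.01541807 0.053     ] [np.float64(0.04518826704245166), np.float64(0.014540245287700518)] -8.20707827317272
174.14543361731836 [0.01468741 0.04492702]
blue [391.85815603 219.80141844] 141 [ 0.50226354 -0.17857489  0.066     ]
rim?
(257, 217) [0.503  0.1772 0.0579]
(319, 200) [0.5525 0.0142 0.0522]
(389, 221) [ 0.5022 -0.1769  0.0287]
(217, 196) [0.5577 0.2867 0.0501]
(261, 188) [0.5819 0.1704 0.0501]
(380, 120) [ 0.7041 -0.1152  0.2931]
```

View pics/cell.png

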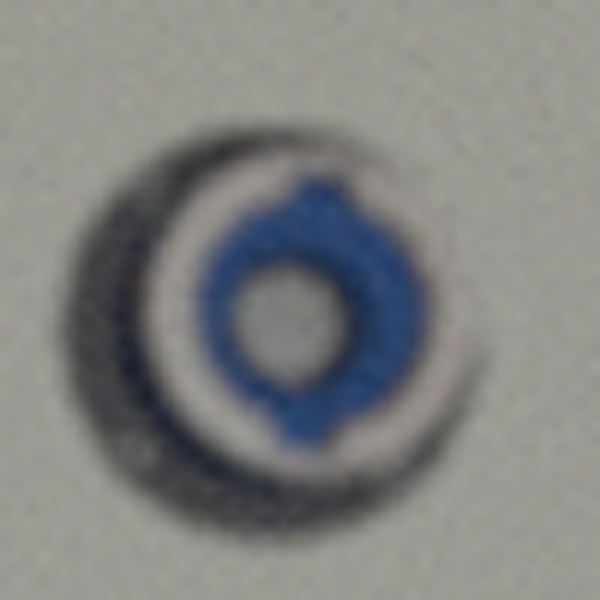

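```bash
python3 - <<'E'
from h import *
t=viewer.get_image('top'); s=telemetry.get_state()
T=rot(s['tool_rot']); print('tool x,y,z cols\n',T.round(3))
c=rot(t['attitude']); print(c.round(3))
for n,(u,v) in dict(bal_plate=(312,245),bal_tl=(278,220),bal_topedge=(312,217),bal_l=(277,250),bal_r=(350,250),blueplate=(275,120),bluebox=(275,160),pump_r=(245,270),pump_tr=(248,264),pumpbackedge=(200,256),display=(322,150),red=(240,201),turq=(227,228),turq2=(206,234),pumpknob=(181,293)).items(): print(n,depthpt(t,u,v).round(3))
w=viewer.get_image('wrist'); print('cam in tool', (T.T@(np.array(w['xyz'])-s['position'])).round(4)); print((T.T@rot(w['attitude'])).round(3))
E
```

```text
tool x,y,z cols
 [[-0.     0.965  0.262]
 [ 0.     0.262 -0.965]
 [-1.    -0.    -0.   ]]
[[ 0.019  0.989 -0.145]
 [-1.     0.021  0.013]
 [ 0.016  0.145  0.989]]
bal_plate [0.431 0.03  0.092]
bal_tl [0.494 0.12  0.08 ]
bal_topedge [0.504 0.032 0.08 ]
bal_l [0.417 0.12  0.076]
bal_r [ 0.421 -0.069  0.072]
blueplate [0.763 0.137 0.077]
bluebox [0.662 0.137 0.036]
pump_r [0.366 0.192 0.14 ]
pump_tr [0.38  0.201 0.018]
pumpbackedge [ 0.399  0.336 -0.006]
display [0.698 0.008 0.016]
red [0.545 0.224 0.055]
turq [0.472 0.255 0.058]
turq2 [0.456 0.31  0.051]
pumpknob [0.31  0.34  0.149]
cam in tool [-0.1623  0.0672  0.0005]
[[-0.001  0.247 -0.969]
 [-0.     0.969  0.247]
 [ 1.     0.    -0.001]]
```

```bash
python3 -m creep '[{"fingers":0.55,"x":-0.5,"y":1,"z":-0.6,"twist":-1.4},{"fingers":0.55,"x":-0.75,"y":2,"z":-1.2,"twist":-2.8},{"fingers":0.55,"x":-0.75,"y":3,"z":-1.7,"twist":-4.2},{"fingers":0.55,"x":-0.75,"y":4,"z":-2.3,"twist":-5.6},{"fingers":0.55,"x":-0.75,"y":5,"z":-2.9,"twist":-7},{"fingers":0.55,"x":-0.75,"y":6,"z":-3.4,"twist":-8.4},{"fingers":0.55,"x":-0.75,"y":7,"z":-4,"twist":-9.8},{"fingers":0.55,"x":-0.75,"y":8,"z":-4.6,"twist":-11.2},{"fingers":0.55,"x":-0.75,"y":9,"z":-5.2,"twist":-12.6},{"fingers":0.55,"x":-0.75,"y":10,"z":-5.7,"twist":-14},{"fingers":0.55,"x":-0.75,"y":10.1,"z":-5.7,"twist":-15.4},{"fingers":0.55,"x":-0.75,"y":10.1,"z":-5.7,"twist":-16.8},{"fingers":0.55,"x":-0.75,"y":10.1,"z":-5.7,"twist":-18.2},{"fingers":0.55,"x":-0.75,"y":10.1,"z":-5.7,"twist":-19.6},{"fingers":0.55,"x":-0.75,"y":10.1,"z":-5.7,"twist":-20}]' 30
cat > go.py <<'E'
# work out shift in tool axes/units:  python3 go.py x y z yawz(deg of tool z)
import sys
from h import *
s=telemetry.get_state();T=rot(s['tool_rot']);p=s['position']
yaw=np.degrees(np.arctan2(T[1,2],T[0,2]))
print('t',round(s['time'],2),'p',p.round(4),'yaw',yaw.round(2),'tilt',T[2].round(3),'q',s['joint_positions'].round(2),'f',s['ft_force'].round(1),'g',round(s['grip_width'],3))
if len(sys.argv)>3:
    d=T.T@(np.array([float(a) for a in sys.argv[1:4]])-p)/.04
    print('units',d.round(3), 'twist',(-(float(sys.argv[4])-yaw)/5) if len(sys.argv)>4 else '')
E
python3 go.py .50 .178 .2 90
```

```text
time: 1.7
position: [0.5007, -0.3011, 0.2526]
tool_rot: [-0.35, 1.542, 0.35]
ft_force: [-0.7, -0.4, 1.1]
grip_width: 0.546
t 1.7 p [ 0.5007 -0.3011  0.2526] yaw 25.55 tilt [-1. -0. -0.] q [ 0.95  0.21 -0.53  1.56  0.1   1.4   0.86] f [-0.7 -0.4  1.1] g 0.546
units [ 1.312 10.814  5.151] twist -12.889865845724874
```

```bash
python3 go.py .48 -.178 .22 90; python3 -m creep '[{"fingers":0.55,"x":0.3,"y":0.8,"z":0.4,"twist":-1.4},{"fingers":0.55,"x":0.5,"y":1.6,"z":0.5,"twist":-2.8},{"fingers":0.55,"x":0.8,"y":2.4,"z":0.8,"twist":-4.2},{"fingers":0.55,"x":0.8,"y":2.97,"z":0.86,"twist":-5.6},{"fingers":0.55,"x":0.8,"y":2.97,"z":0.86,"twist":-7},{"fingers":0.55,"x":0.8,"y":2.97,"z":0.86,"twist":-8.4},{"fingers":0.55,"x":0.8,"y":2.97,"z":0.86,"twist":-9.8},{"fingers":0.55,"x":0.8,"y":2.97,"z":0.86,"twist":-11.2},{"fingers":0.55,"x":0.8,"y":2.97,"z":0.86,"twist":-12.6},{"fingers":0.55,"x":0.8,"y":2.97,"z":0.86,"twist":-12.9},{"fingers":0.55,"x":0.8,"y":2.97,"z":0.86,"twist":-12.9},{"fingers":0.55,"x":0.8,"y":2.97,"z":0.86,"twist":-12.9}]'; python3 go.py
python3 - <<'E'
from h import *
w=viewer.get_image('wrist'); save(w,'w1.png'); np.save('w1.npy',w,allow_pickle=True)
print(proj(w,[.502,-.178,.066]))
E
```

```text
t 1.7 p [ 0.5007 -0.3011  0.2526] yaw 25.55 tilt [-1. -0. -0.] q [ 0.95  0.21 -0.53  1.56  0.1   1.4   0.86] f [-0.7 -0.4  1.1] g 0.546
units [0.813 3.    0.862] twist -12.889865845724874
time: 2.7
position: [0.481, -0.1795, 0.2207]
tool_rot: [-1.204, 1.213, 1.204]
ft_force: [-0.2, -0.1, -0.4]
grip_width: 0.549
t 2.7 p [ 0.481  -0.1795  0.2207] yaw 89.6 tilt [-1. -0. -0.] q [ 0.95  0.07 -0.66  1.77  0.04  1.32  1.84] f [-0.2 -0.1 -0.4] g 0.549
[319.49672398 204.3796936 ]
```

View pics/w1.png

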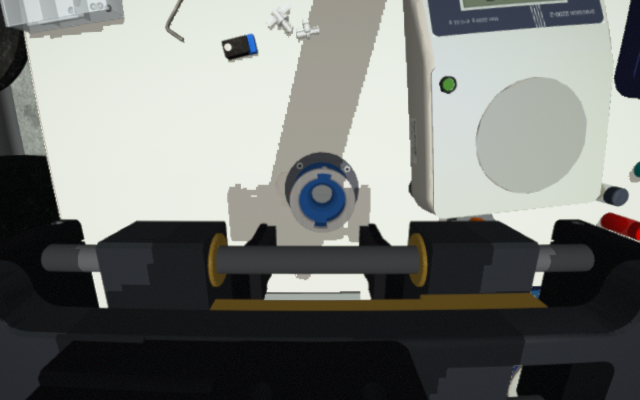

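```bash
python3 - <<'E'
from h import *
w=np.load('w1.npy',allow_pickle=True).item(); save(w,'w1c.png',(280,145,365,240),6)
hsv=cv2.cvtColor(w['pixels'],cv2.COLOR_RGB2HSV)
m=((hsv[...,0]>98)&(hsv[...,0]<130)&(hsv[...,1]>110)).astype(np.uint8); k=np.zeros_like(m); k[145:240,280:365]=m[145:240,280:365]
n,l,st,c=cv2.connectedComponentsWithStats(k)
for i in range(1,n):
  if st[i,4]>60:
    cs,_=cv2.findContours((l==i).astype(np.uint8),cv2.RETR_EXTERNAL,cv2.CHAIN_APPROX_NONE); cc=max(cs,key=len)[:,0].astype(float)
    X=np.array([onplane(w,*p,.066)[:2] for p in cc])
    print(st[i],c[i])
    ctr=(X.min(0)+X.max(0))/2
    for _ in range(20):
      r=np.linalg.norm(X-ctr,axis=1); sel=X[np.abs(r-.0255)<.003]
      A=np.c_[2*sel,np.ones(len(sel))]; s=np.linalg.lstsq(A,(sel**2).sum(1),rcond=None)[0]; ctr=s[:2]
    print('ctr',ctr,'R',np.sqrt(s[2]+ctr@ctr),len(sel),len(X))
    d=X-ctr; r=np.linalg.norm(d,axis=1); a=np.degrees(np.arctan2(d[:,1],d[:,0])) 
    for q in X[r>.0285]: pass
    f=r>.0285
    for lo,sgn in ((0,1),(0,-1)):
      g=f&(np.sign(d[:,0])==sgn); e=sgn*d[g]; aa=np.degrees(np.arctan2(e[:,1],e[:,0])); print(sgn,g.sum(),aa.mean(),aa.min(),aa.max(),r[g].max())
E
```

```text
[296 162  50  18 214] [319.30373832 167.58411215]
ctr [ 0.48263379 -0.17571339] R 0.026172641664068692 91 103<stdin>:20: RuntimeWarning: Mean of empty slice.
  ret = ret.dtype.type(ret / rcount)
Traceback (most recent call last):
ValueError: zero-size array to reduction operation minimum which has no identity
```

View pics/w1c.png

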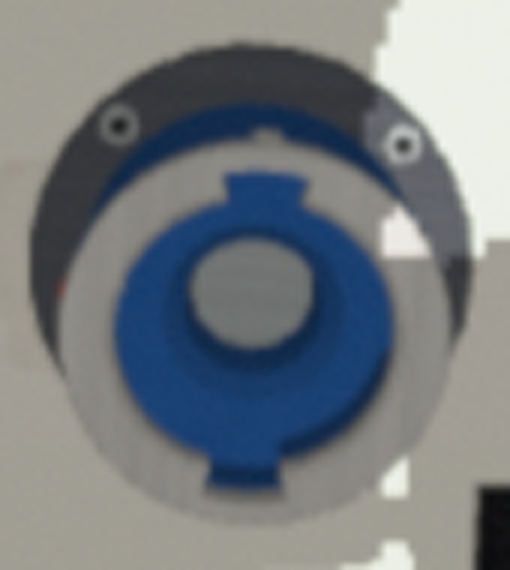

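```bash
cat > cell.py <<'E'
from h import *
def cell(w,box):
    hsv=cv2.cvtColor(w['pixels'],cv2.COLOR_RGB2HSV)
    m=((hsv[...,0]>98)&(hsv[...,0]<130)&(hsv[...,1]>110)).astype(np.uint8); k=np.zeros_like(m); k[box[1]:box[3],box[0]:box[2]]=m[box[1]:box[3],box[0]:box[2]]
    n,l,st,c=cv2.connectedComponentsWithStats(k); i=1+np.argmax(st[1:,4]); print(st[i])
    cs,_=cv2.findContours((l==i).astype(np.uint8),cv2.RETR_EXTERNAL,cv2.CHAIN_APPROX_NONE); cc=max(cs,key=len)[:,0].astype(float)
    X=np.array([onplane(w,*p,.066)[:2] for p in cc])
    ctr=(X.min(0)+X.max(0))/2
    for _ in range(30):
      r=np.linalg.norm(X-ctr,axis=1); sel=X[np.abs(r-.0255)<.002]
      A=np.c_[2*sel,np.ones(len(sel))]; s=np.linalg.lstsq(A,(sel**2).sum(1),rcond=None)[0]; ctr=s[:2]
    print('ctr',ctr,'R',np.sqrt(s[2]+ctr@ctr),len(sel),len(X))
    d=X-ctr; r=np.linalg.norm(d,axis=1)
    for sgn in (1,-1):
      g=(r>.0275)&(np.sign(d[:,0])==sgn); e=sgn*d[g]; aa=np.degrees(np.arctan2(e[:,1],e[:,0]))
      if g.sum(): print(sgn,g.sum(),'mid',(aa.min()+aa.max())/2,'mean',aa.mean(),aa.min(),aa.max(),r[g].max())
E
python3 - <<'E'
from cell import *
w=np.load('w1.npy',allow_pickle=True).item(); cell(w,(280,170,365,240))
E
python3 go.py .49 .178 .22 90
```

```text
[ 299  174   46   52 1355]
ctr [ 0.49703864 -0.17546699] R 0.024506589720359784 110 138
1 13 mid -4.473408899553631 mean -4.1940860191737395 -16.134338506229014 7.187520707121752 0.029623157185166397
-1 15 mid -5.20161947929602 mean -4.9556953814538165 -18.53819479900406 8.13495584041202 0.029535031287019075
t 2.75 p [ 0.4809 -0.1795  0.2206] yaw 89.61 tilt [-1. -0. -0.] q [ 0.95  0.07 -0.66  1.77  0.04  1.32  1.84] f [-0.3  0.5  0.3] g 0.553
units [ 0.013 -0.166  8.938] twist -0.07822302015166827
```

```bash
python3 -m creep '[{"fingers":0.55,"z":0.7},{"fingers":0.55,"z":1.7},{"fingers":0.55,"z":2.7},{"fingers":0.55,"z":3.7},{"fingers":0.55,"z":4.7},{"fingers":0.55,"y":-0.1,"z":5.7},{"fingers":0.55,"y":-0.2,"z":6.7},{"fingers":0.55,"y":-0.2,"z":7.7},{"fingers":0.55,"y":-0.2,"z":8.5},{"fingers":0.55,"y":-0.2,"z":8.94},{"fingers":0.55,"y":-0.2,"z":8.94},{"fingers":0.55,"y":-0.2,"z":8.94}]'; python3 go.py
python3 - <<'E'
from h import *
w=viewer.get_image('wrist'); save(w,'w2.png'); np.save('w2.npy',w,allow_pickle=True)
print(proj(w,[.5,.178,.054]))
E
```

```text
t 2.75 p [ 0.4809 -0.1795  0.2206] yaw 89.61 tilt [-1. -0. -0.] q [ 0.95  0.07 -0.66  1.77  0.04  1.32  1.84] f [-0.3  0.5  0.3] g 0.553
[617.43454009 197.84617618]$[0]: bad value
```

View pics/w2.png

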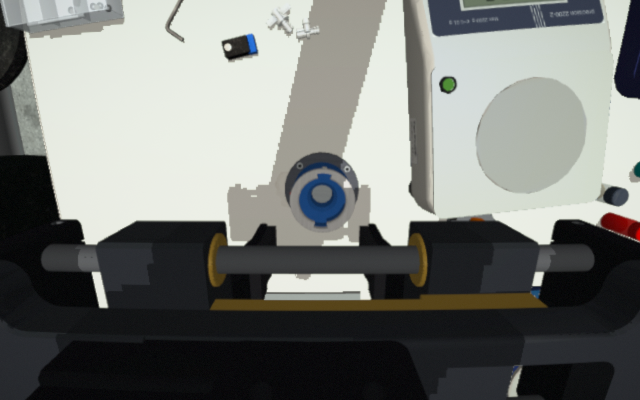

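Refused because rows need all the keys. The picture is unchanged: cell at (322,196).

```bash
python3 -m creep '[{"fingers":0.55,"x":0,"y":0,"z":0.7,"twist":0},{"fingers":0.55,"x":0,"y":0,"z":1.7,"twist":0},{"fingers":0.55,"x":0,"y":0,"z":2.7,"twist":0},{"fingers":0.55,"x":0,"y":0,"z":3.7,"twist":0},{"fingers":0.55,"x":0,"y":0,"z":4.7,"twist":0},{"fingers":0.55,"x":0,"y":-0.1,"z":5.7,"twist":0},{"fingers":0.55,"x":0,"y":-0.2,"z":6.7,"twist":0},{"fingers":0.55,"x":0,"y":-0.2,"z":7.7,"twist":0},{"fingers":0.55,"x":0,"y":-0.2,"z":8.5,"twist":0},{"fingers":0.55,"x":0,"y":-0.2,"z":8.94,"twist":0},{"fingers":0.55,"x":0,"y":-0.2,"z":8.94,"twist":0},{"fingers":0.55,"x":0,"y":-0.2,"z":8.94,"twist":0}]'; python3 go.py
python3 - <<'E'
from h import *
w=viewer.get_image('wrist'); save(w,'w3.png'); np.save('w3.npy',w,allow_pickle=True)
print(proj(w,[.5,.178,.054]))
E
```

```text
time: 3.8
position: [0.4906, 0.1792, 0.2205]
tool_rot: [-1.207, 1.211, 1.207]
ft_force: [0.1, -0.4, -0.2]
grip_width: 0.552
t 3.8 p [0.4906 0.1792 0.2205] yaw 89.81 tilt [-1.  0.  0.] q [ 0.54  0.14 -1.    1.74  0.12  1.33  1.08] f [ 0.1 -0.4 -0.2] g 0.552
[316.99714422 191.65228247]
```

View pics/w3.png

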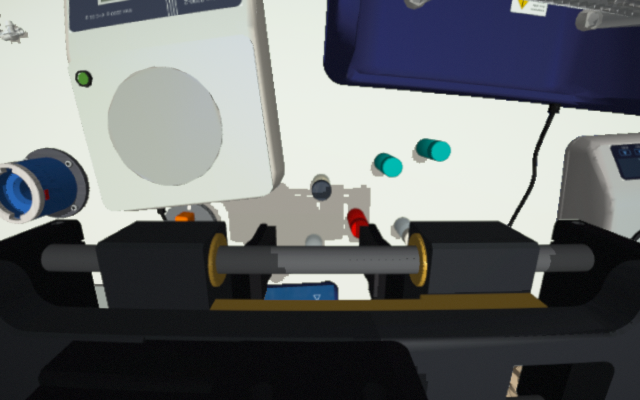

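```bash
python3 - <<'E'
from h import *
w=np.load('w3.npy',allow_pickle=True).item(); save(w,'w3c.png',(295,165,350,215),9)
P=w['pixels'].astype(int).sum(2)
for th in (150,200,260):
  k=np.zeros(P.shape,np.uint8); k[170:206,300:340]=(P<th)[170:206,300:340]
  n,l,st,c=cv2.connectedComponentsWithStats(k)
  for i in range(1,n):
    if st[i,4]>60: print(th,st[i],c[i],onplane(w,*c[i],.054),onplane(w,*c[i],.048))
print(depthpt(w,320,190))
E
```

```text
150 [314 187  16  11  72] [322.95833333 193.72222222] [0.50242166 0.18472614 0.054     ] [0.50385494 0.18483289 0.048     ]
200 [313 186  18  13 124] [322.95967742 193.62096774] [0.50230407 0.18472751 0.054     ] [0.5037352  0.18483429 0.048     ]
260 [312 180  19  20 307] [321.07166124 189.58631922] [0.49762766 0.1825962  0.054     ] [0.49897345 0.18266409 0.048     ]
[0.4981873  0.18139197 0.05361823]
```

View pics/w3c.png

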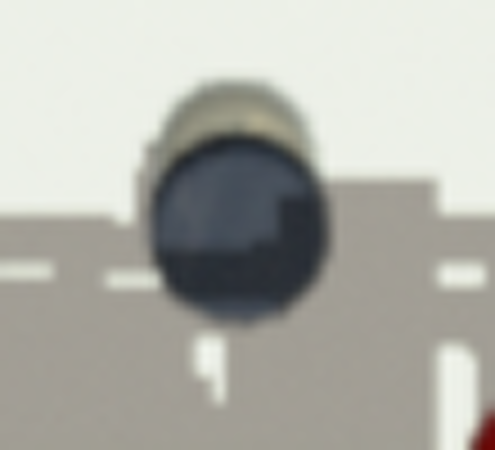

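```bash
python3 go.py .498 .1815 .085 90; python3 -m creep '[{"fingers":0.55,"x":0.7,"y":-0.1,"z":0.05,"twist":0},{"fingers":0.55,"x":1.6,"y":-0.2,"z":0.05,"twist":0},{"fingers":0.55,"x":2.5,"y":-0.2,"z":0.05,"twist":0},{"fingers":0.55,"x":3.2,"y":-0.2,"z":0.05,"twist":0},{"fingers":0.55,"x":3.4,"y":-0.2,"z":0.05,"twist":0},{"fingers":0.55,"x":3.4,"y":-0.2,"z":0.05,"twist":0}]'; python3 go.py
python3 - <<'E'
from h import *
w=viewer.get_image('wrist'); save(w,'w4.png'); np.save('w4.npy',w,allow_pickle=True)
E
```

```text
t 3.85 p [0.491  0.1775 0.2203] yaw 89.66 tilt [-1.     0.    -0.001] q [ 0.54  0.14 -1.    1.74  0.12  1.33  1.08] f [ 0.8 -0.6  0.3] g 0.55
units [ 3.383 -0.175  0.104] twist -0.06827665414711817
time: 4.35
position: [0.4977, 0.1776, 0.0824]
tool_rot: [-1.202, 1.218, 1.206]
ft_force: [-0.6, 0.1, 0.3]
grip_width: 0.55
t 4.35 p [0.4977 0.1776 0.0824] yaw 89.53 tilt [-1.     0.005 -0.002] q [ 0.44  0.32 -0.95  1.89  0.29  1.09  0.94] f [-0.6  0.1  0.3] g 0.55
```

View pics/w4.png

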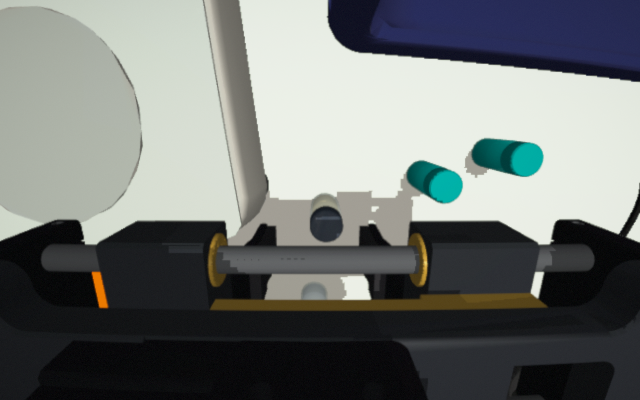

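```bash
python3 - <<'E'
from h import *
w=np.load('w4.npy',allow_pickle=True).item(); save(w,'w4c.png',(250,185,390,310),5)
P=w['pixels'].astype(int).sum(2)
k=np.zeros(P.shape,np.uint8); k[200:245,300:350]=(P<260)[200:245,300:350]
n,l,st,c=cv2.connectedComponentsWithStats(k)
for i in range(1,n):
    if st[i,4]>60: print(st[i],c[i],onplane(w,*c[i],.054))
print('col320.. edges',onplane(w,310,222,.054),onplane(w,343,222,.054))
s=telemetry.get_state(); print(s['position'],w['xyz'])
E
python3 go.py .4985 .182 .038 90
```

```text
[310 206  33  36 938] [325.67057569 223.60234542] [0.49701854 0.18257377 0.054     ]
col320.. edges [0.49580489 0.17205072 0.054     ] [0.49597752 0.19421599 0.054     ]
[0.4990872  0.17875351 0.08446758] [0.43162146 0.17797435 0.24498367]
t 4.4 p [0.4991 0.1788 0.0845] yaw 89.56 tilt [-1.     0.001 -0.001] q [ 0.44  0.32 -0.95  1.88  0.29  1.09  0.94] f [1.3 0.6 0.5] g 0.547
units [1.162 0.014 0.082] twist -0.08764834726474931
```

View pics/w4c.png

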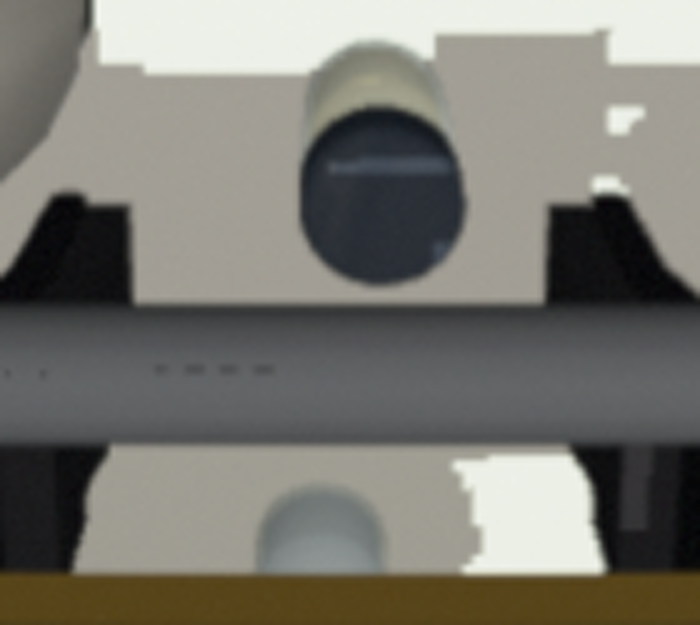

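```bash
python3 -m creep '[{"fingers":0.55,"x":0.1,"y":0,"z":0.12,"twist":0},{"fingers":0.55,"x":0.5,"y":0,"z":0.12,"twist":0},{"fingers":0.55,"x":1.0,"y":0,"z":0.12,"twist":0},{"fingers":0.55,"x":1.15,"y":0,"z":0.12,"twist":0},{"fingers":0.55,"x":1.15,"y":0,"z":0.12,"twist":0},{"fingers":0.1,"x":1.15,"y":0,"z":0.12,"twist":0},{"fingers":0.1,"x":1.15,"y":0,"z":0.12,"twist":0},{"fingers":0.1,"x":1.15,"y":0,"z":0.12,"twist":0},{"fingers":0.1,"x":1.15,"y":0,"z":0.12,"twist":0},{"fingers":0.1,"x":1.15,"y":0,"z":0.12,"twist":0},{"fingers":0.1,"x":1.15,"y":0,"z":0.12,"twist":0},{"fingers":0.1,"x":1.15,"y":0,"z":0.12,"twist":0}]' 20; python3 go.py
python3 - <<'E'
from h import *
w=viewer.get_image('wrist'); save(w,'w5.png',(200,150,440,330),3.3)
w=viewer.get_image('scene'); save(w,'s5.png',(180,150,380,300),4)
E
```

```text
time: 5.4
position: [0.4995, 0.1849, 0.039]
tool_rot: [-1.205, 1.211, 1.204]
ft_force: [0.1, -0.2, 2.5]
grip_width: 0.246
t 5.4 p [0.4995 0.1849 0.039 ] yaw 89.67 tilt [-1.    -0.001 -0.   ] q [ 0.39  0.39 -0.92  1.92  0.36  1.01  0.88] f [ 0.1 -0.2  2.5] g 0.246
```

View pics/w5.png

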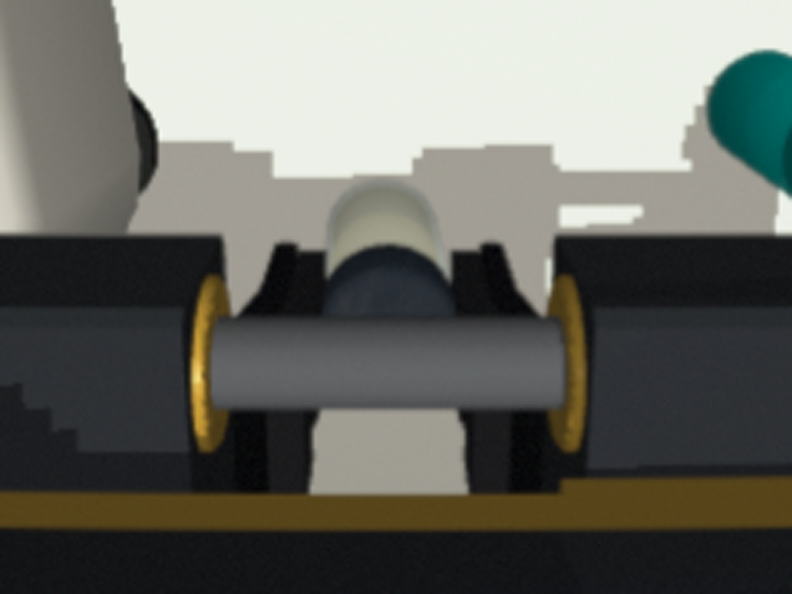

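View pics/s5.png

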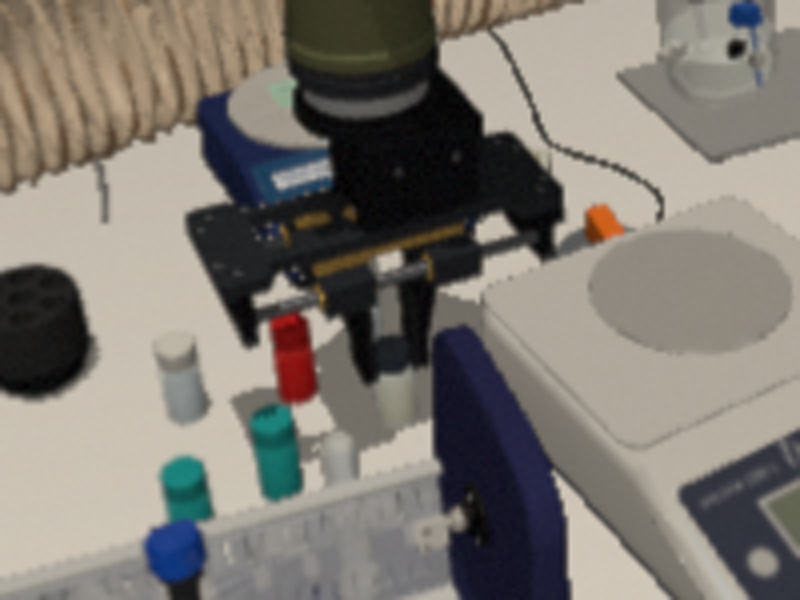

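```bash
python3 -m creep '[{"fingers":0.1,"x":-0.3,"y":0,"z":0,"twist":0},{"fingers":0.1,"x":-1.0,"y":0,"z":0,"twist":0},{"fingers":0.1,"x":-1.9,"y":0,"z":0,"twist":0},{"fingers":0.1,"x":-2.8,"y":0,"z":0,"twist":0},{"fingers":0.1,"x":-3.4,"y":0,"z":0,"twist":0},{"fingers":0.1,"x":-3.6,"y":0,"z":-0.5,"twist":0},{"fingers":0.1,"x":-3.6,"y":0,"z":-1.2,"twist":0},{"fingers":0.1,"x":-3.6,"y":0,"z":-2.2,"twist":0},{"fingers":0.1,"x":-3.6,"y":0,"z":-3.2,"twist":0},{"fingers":0.1,"x":-3.6,"y":0,"z":-4.2,"twist":0},{"fingers":0.1,"x":-3.6,"y":0,"z":-5.2,"twist":0},{"fingers":0.1,"x":-3.6,"y":0,"z":-6.2,"twist":0},{"fingers":0.1,"x":-3.6,"y":0,"z":-7.2,"twist":0},{"fingers":0.1,"x":-3.6,"y":0,"z":-8.0,"twist":0},{"fingers":0.1,"x":-3.6,"y":0,"z":-8.6,"twist":0},{"fingers":0.1,"x":-3.6,"y":0,"z":-9.0,"twist":0},{"fingers":0.1,"x":-3.6,"y":0,"z":-9.0,"twist":0},{"fingers":0.1,"x":-3.6,"y":0,"z":-9.0,"twist":0}]'; python3 go.py
python3 - <<'E'
from h import *
w=viewer.get_image('wrist'); save(w,'w6.png',(200,120,440,300),3.3); np.save('w6.npy',w,allow_pickle=True)
w=viewer.get_image('scene'); save(w,'s6.png',(300,120,500,270),4);np.save('s6.npy',w,allow_pickle=True)
w=viewer.get_image('top'); save(w,'t6.png',(300,130,460,250),4);np.save('t6.npy',w,allow_pickle=True)
E
```

```text
time: 7.0
position: [0.497, -0.1745, 0.1826]
tool_rot: [-1.204, 1.211, 1.205]
ft_force: [-0.6, 0.9, -1.0]
grip_width: 0.249
t 7.0 p [ 0.497  -0.1745  0.1826] yaw 89.64 tilt [-1.     0.     0.001] q [ 0.99  0.14 -0.75  1.79  0.1   1.25  1.77] f [-0.6  0.9 -1. ] g 0.249
```

View pics/w6.png

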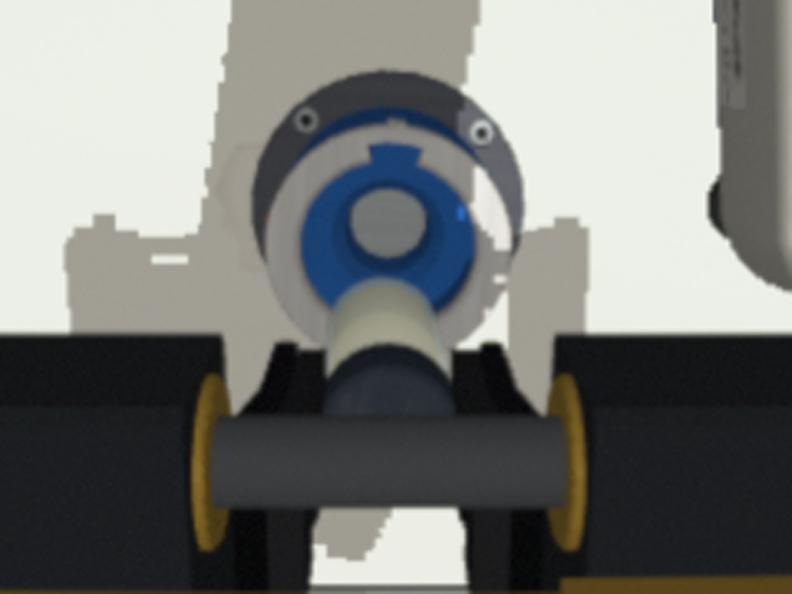

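View pics/s6.png

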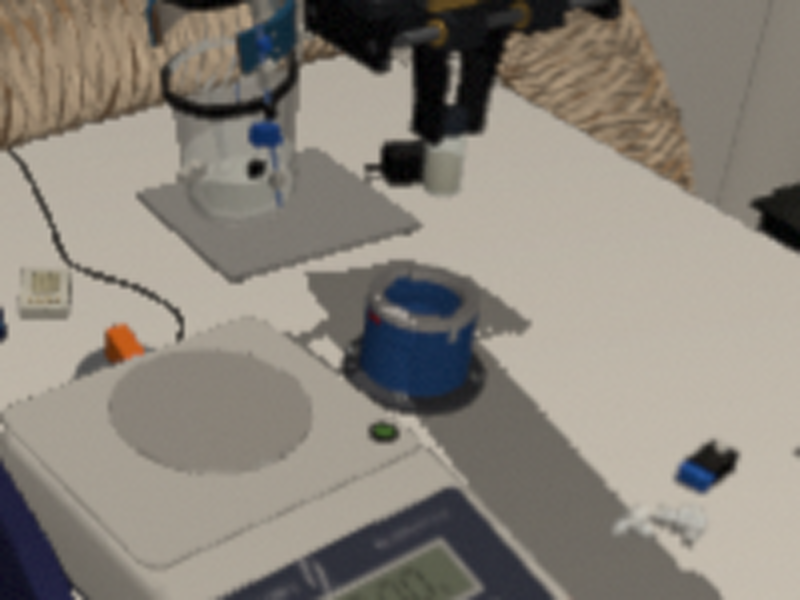

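View pics/t6.png

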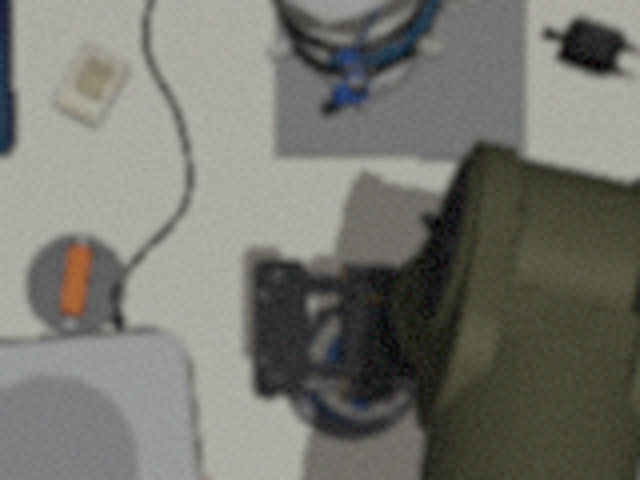

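```bash
python3 - <<'E'
from h import *
w=np.load('w6.npy',allow_pickle=True).item(); s=telemetry.get_state(); p=s['position']; print(p, w['xyz'])
hsv=cv2.cvtColor(w['pixels'],cv2.COLOR_RGB2HSV)
save(w,'w6c.png',(270,135,370,250),5)
f=lambda u,v:(200+u/3.3,120+v/3.3)
print('floor',onplane(w,*f(388,222),.026),'slot -x outer mid',onplane(w,*f(395,145),.066))
print('mouth L/R',onplane(w,*f(302,240),.066),onplane(w,*f(475,240),.066))
print('slot corners', onplane(w,*f(370,147),.066),onplane(w,*f(421,150),.066))
print('vial far bottom edge',onplane(w,*f(388,280),p[2]-.038),'L/R',onplane(w,*f(330,345),p[2]),onplane(w,*f(451,345),p[2]))
print('cap far lower edge',onplane(w,*f(388,345),p[2]+.016))
E
```

```text
[ 0.49736833 -0.17264399  0.18272338] [ 0.43015232 -0.17473437  0.34489014]
floor [ 0.4991492  -0.17474858  0.026     ] slot -x outer mid [ 0.4681858  -0.17262509  0.066     ]
mouth L/R [ 0.4956724  -0.19974401  0.066     ] [ 0.49599761 -0.14952293  0.066     ]
slot corners [ 0.46870914 -0.17971728  0.066     ] [ 0.46965633 -0.16525238  0.066     ]
vial far bottom edge [ 0.48594171 -0.17482012  0.14472338] L/R [ 0.4869914  -0.18493867  0.18272338] [ 0.48712874 -0.16394462  0.18272338]
cap far lower edge [ 0.48144028 -0.17486187  0.19872338]
```

View pics/w6c.png

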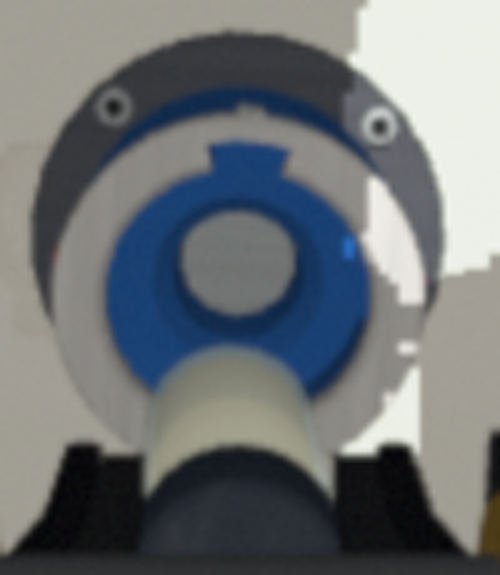

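```bash
python3 -m creep '[{"fingers":0.1,"x":0.4,"y":-0.025,"z":0,"twist":0},{"fingers":0.1,"x":1.0,"y":-0.025,"z":0,"twist":0},{"fingers":0.1,"x":1.4,"y":-0.025,"z":0,"twist":0},{"fingers":0.1,"x":1.6,"y":-0.025,"z":0,"twist":0},{"fingers":0.1,"x":1.8,"y":-0.025,"z":0,"twist":0},{"fingers":0.1,"x":2.0,"y":-0.025,"z":0,"twist":0},{"fingers":0.1,"x":2.2,"y":-0.025,"z":0,"twist":0},{"fingers":0.1,"x":2.4,"y":-0.025,"z":0,"twist":0},{"fingers":0.1,"x":2.55,"y":-0.025,"z":0,"twist":0},{"fingers":0.1,"x":2.65,"y":-0.025,"z":0,"twist":0},{"fingers":0.1,"x":2.7,"y":-0.025,"z":0,"twist":0},{"fingers":0.1,"x":2.7,"y":-0.025,"z":0,"twist":0}]'; python3 go.py
python3 - <<'E'
from h import *
w=viewer.get_image('wrist'); save(w,'w7.png',(200,120,440,300),3.3); np.save('w7.npy',w,allow_pickle=True)
w=viewer.get_image('scene'); save(w,'s7.png',(300,120,500,270),4)
E
```

```text
time: 8.15
position: [0.4979, -0.1748, 0.0742]
tool_rot: [-1.205, 1.212, 1.206]
ft_force: [0.5, 0.7, 0.4]
grip_width: 0.248
t 8.15 p [ 0.4979 -0.1748  0.0742] yaw 89.68 tilt [-1.     0.     0.001] q [ 0.94  0.26 -0.73  1.9   0.2   1.05  1.69] f [0.5 0.7 0.4] g 0.248
```

View pics/w7.png

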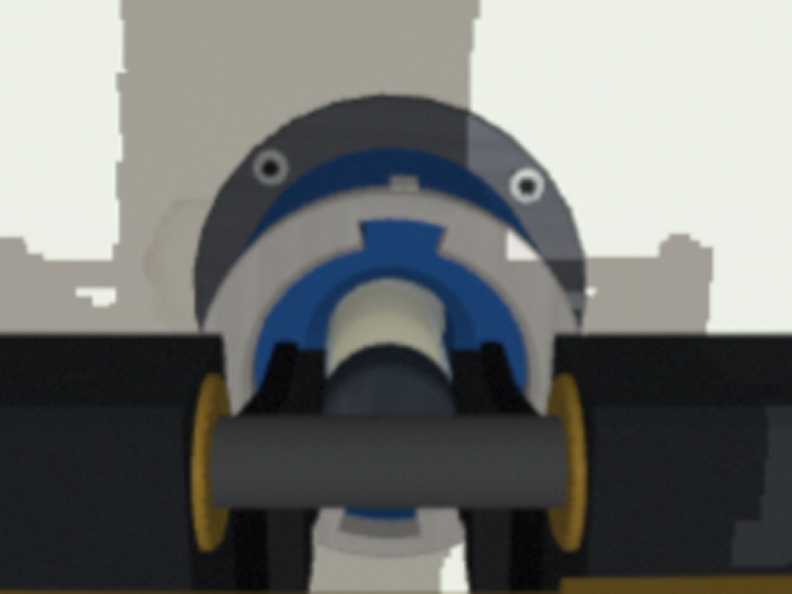

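View pics/s7.png

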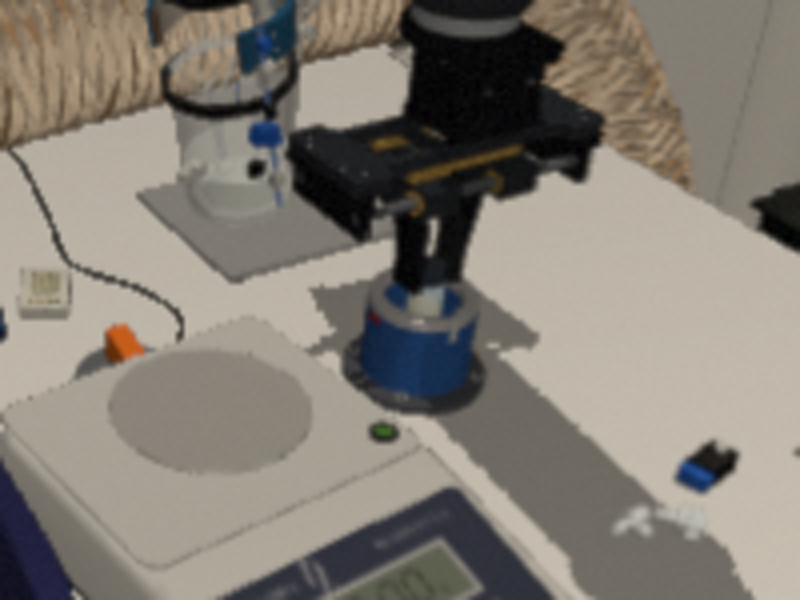

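```bash
python3 - <<'E'
from h import *
w=np.load('w7.npy',allow_pickle=True).item(); print(w['xyz'])
f=lambda u,v:(200+u/3.3,120+v/3.3)
a=onplane(w,*f(402,223),.066); b=onplane(w,*f(380,537),.066); print(a,b,(a+b)/2,np.linalg.norm(a-b),np.degrees(np.arctan2(*(b-a)[1::-1])))
print('jaw centre', onplane(w,*f(388.5,380),.066))
save(w,'w7c.png',(290,180,350,290),5)
E
```

```text
[ 0.43112111 -0.17501063  0.23646706]
[ 0.46815487 -0.17265606  0.066     ] [ 0.53000435 -0.17701031  0.066     ] [ 0.49907961 -0.17483318  0.066     ] 0.062002556713271775 -4.027018537376305
jaw centre [ 0.49769665 -0.17519899  0.066     ]
```

View pics/w7c.png

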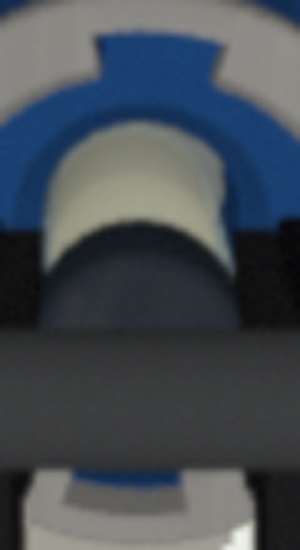

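```bash
python3 -m creep '[{"fingers":0.1,"x":0.06,"y":0,"z":0.01,"twist":0},{"fingers":0.1,"x":0.12,"y":0,"z":0.01,"twist":0},{"fingers":0.25,"x":0.12,"y":0,"z":0.01,"twist":0},{"fingers":0.35,"x":0.12,"y":0,"z":0.01,"twist":0},{"fingers":0.5,"x":0.12,"y":0,"z":0.01,"twist":0},{"fingers":0.5,"x":0.12,"y":0,"z":0.01,"twist":0},{"fingers":0.5,"x":0.12,"y":0,"z":0.01,"twist":0},{"fingers":0.5,"x":-0.3,"y":0,"z":0,"twist":0},{"fingers":0.5,"x":-1,"y":0,"z":0,"twist":0},{"fingers":0.5,"x":-1.8,"y":0,"z":0,"twist":0},{"fingers":0.5,"x":-2.4,"y":0,"z":0,"twist":0},{"fingers":0.5,"x":-2.7,"y":0,"z":0,"twist":0},{"fingers":0.5,"x":-2.7,"y":0,"z":0,"twist":0},{"fingers":0.5,"x":-2.7,"y":0,"z":0,"twist":0}]'; python3 go.py
python3 - <<'E'
from h import *
w=viewer.get_image('wrist'); save(w,'w8.png',(200,120,440,300),3.3); np.save('w8.npy',w,allow_pickle=True)
E
```

```text
time: 9.42
position: [0.4978, -0.1753, 0.1821]
tool_rot: [-1.205, 1.213, 1.205]
ft_force: [0.6, 0.5, -0.9]
grip_width: 0.502
t 9.42 p [ 0.4978 -0.1753  0.1821] yaw 89.66 tilt [-1.     0.    -0.001] q [ 0.99  0.14 -0.75  1.79  0.1   1.25  1.77] f [ 0.6  0.5 -0.9] g 0.502
```

View pics/w8.png

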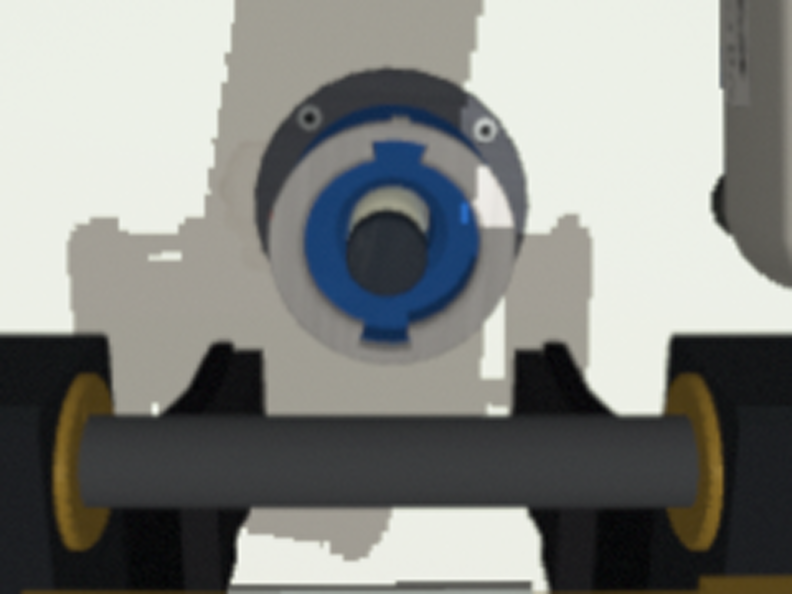

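```bash
python3 - <<'E'
from h import *
w=np.load('w8.npy',allow_pickle=True).item(); print(w['xyz'],telemetry.get_state()['position'])
f=lambda u,v:(200+u/3.3,120+v/3.3)
a=onplane(w,*f(400,143),.066); b=onplane(w,*f(385,345),.066); print(a,b,(a+b)/2,np.linalg.norm(a-b),np.degrees(np.arctan2(*(b-a)[1::-1])))
print('cap',onplane(w,*f(388,254),.080),depthpt(w,*f(388,250)))
from cell import cell
cell(w,(285,160,350,228))
m=(w['pixels'].astype(int).sum(2)>0)
E
python3 go.py .545 .0165 .24 83
```

```text
[ 0.4309821  -0.17528142  0.34440255] [ 0.49706976 -0.17507391  0.18110914]
[ 0.46839448 -0.17227459  0.066     ] [ 0.52867165 -0.17692034  0.066     ] [ 0.49853306 -0.17459746  0.066     ] 0.0604559380877667 -4.407249335468604
cap [ 0.49723028 -0.17583178  0.08      ] [ 0.49619917 -0.1758259   0.07956836]
[ 292  163   53   61 1526]
ctr [ 0.49699311 -0.17534846] R 0.02462214544629462 127 158
1 15 mid -4.597414068199333 mean -4.374347528808675 -16.667198028832146 7.4723698924334805 0.030143363067084976
-1 16 mid -4.056691309907364 mean -4.701588524329442 -17.429579429299938 9.316196809485211 0.029447869637792827
t 9.47 p [ 0.4971 -0.1751  0.1811] yaw 89.66 tilt [-1.     0.002  0.001] q [ 0.99  0.14 -0.75  1.79  0.1   1.25  1.77] f [0.3 0.3 0.3] g 0.503
units [-1.472 -1.167  4.797] twist 1.3314797319913907
```

```bash
python3 -m creep '[{"fingers":0.5,"x":-0.4,"y":0,"z":0.6,"twist":0.3},{"fingers":0.5,"x":-1,"y":-0.2,"z":1.5,"twist":0.6},{"fingers":0.5,"x":-1.4,"y":-0.5,"z":2.4,"twist":1},{"fingers":0.5,"x":-1.4,"y":-0.8,"z":3.3,"twist":1.3},{"fingers":0.5,"x":-1.4,"y":-1.1,"z":4.2,"twist":1.3},{"fingers":0.5,"x":-1.4,"y":-1.1,"z":4.8,"twist":1.3},{"fingers":0.5,"x":-1.4,"y":-1.1,"z":4.8,"twist":1.3},{"fingers":0.5,"x":-1.4,"y":-1.1,"z":4.8,"twist":1.3}]'; python3 go.py
python3 - <<'E'
from h import *
w=viewer.get_image('wrist'); save(w,'w9.png'); np.save('w9.npy',w,allow_pickle=True)
print(proj(w,[.551,.018,.053]))
E
```

```text
time: 10.13
position: [0.542, 0.0185, 0.2365]
tool_rot: [-1.122, 1.263, 1.127]
ft_force: [-1.2, -0.9, -0.1]
grip_width: 0.499
t 10.13 p [0.542  0.0185 0.2365] yaw 83.42 tilt [-1.     0.003  0.   ] q [ 0.73  0.17 -0.9   1.67  0.13  1.37  1.27] f [-1.2 -0.9 -0.1] g 0.499
[318.29372518 188.53043815]
```

View pics/w9.png

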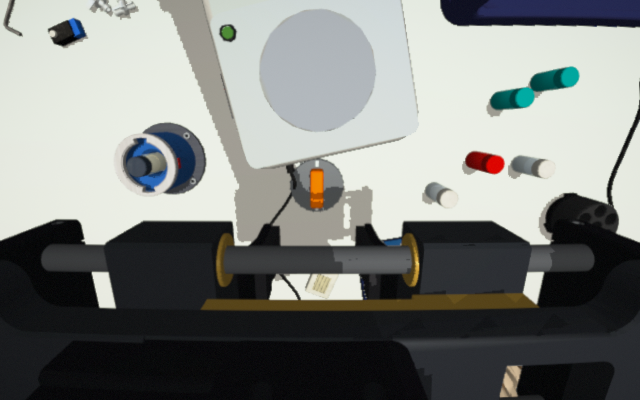

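```bash
cat > bar.py <<'E'
from h import *
def bar(w,box,z):
    hsv=cv2.cvtColor(w['pixels'],cv2.COLOR_RGB2HSV)
    m=(hsv[...,0]>3)&(hsv[...,0]<22)&(hsv[...,1]>150); k=np.zeros(m.shape,np.uint8); k[box[1]:box[3],box[0]:box[2]]=m[box[1]:box[3],box[0]:box[2]]
    n,l,st,c=cv2.connectedComponentsWithStats(k); i=1+np.argmax(st[1:,4])
    v,u=np.nonzero(l==i); X=np.array([onplane(w,*p,z)[:2] for p in zip(u,v)]).astype(np.float32)
    r=cv2.minAreaRect(X*1000); b=cv2.boxPoints(r)/1000; e=[b[1]-b[0],b[2]-b[1]]; L=max(e,key=np.linalg.norm)
    print(st[i],'ctr',np.array(r[0])/1000,'size',np.array(r[1]),'ang',np.degrees(np.arctan2(L[1],L[0])))
    mu=X.mean(0); wv,V=np.linalg.eigh(np.cov((X-mu).T)); print('mean',mu,'pca',np.degrees(np.arctan2(V[1,1],V[0,1])),np.sqrt(wv*12))
E
python3 - <<'E'
from bar import *
w=np.load('w9.npy',allow_pickle=True).item(); bar(w,(290,150,345,225),.053); save(w,'w9c.png',(280,140,360,220),8)
print(depthpt(w,316,175),depthpt(w,316,190),depthpt(w,316,205))
E
```

```text
[310 169  14  39 511] ctr [0.55047156 0.01590159] size [15.57819653 45.97369003] ang -6.582638
mean [0.5502291  0.01560607] pca 172.99675616037482 [0.01559232 0.04656638]
[0.53459401 0.0171791  0.05303131] [0.55225505 0.01512591 0.05391982] [0.57061337 0.0129851  0.05354399]
```

View pics/w9c.png

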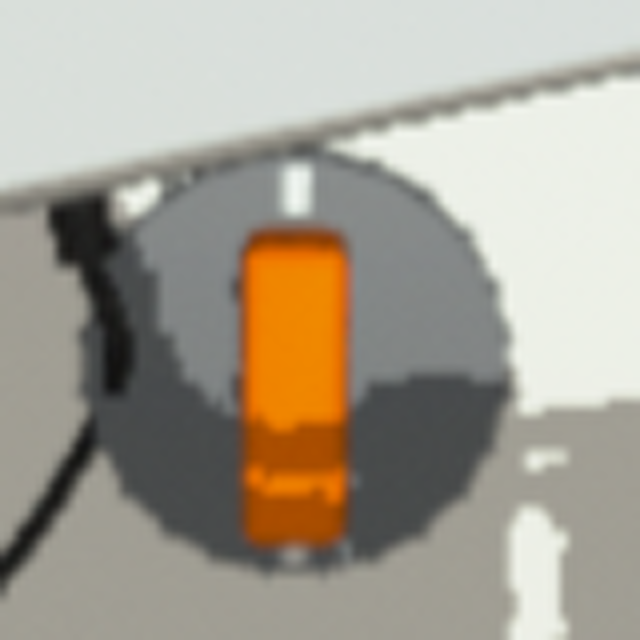

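```bash
python3 go.py .5505 .0160 .09 83.2; python3 -m creep '[{"fingers":0.5,"x":0.5,"y":-0.1,"z":-0.03,"twist":0},{"fingers":0.5,"x":1.4,"y":-0.2,"z":-0.03,"twist":0},{"fingers":0.5,"x":2.4,"y":-0.2,"z":-0.03,"twist":0},{"fingers":0.5,"x":3.2,"y":-0.2,"z":-0.03,"twist":0},{"fingers":0.5,"x":3.6,"y":-0.2,"z":-0.03,"twist":0},{"fingers":0.5,"x":3.6,"y":-0.2,"z":-0.03,"twist":0},{"fingers":0.5,"x":3.6,"y":-0.2,"z":-0.03,"twist":0}]'; python3 go.py
python3 - <<'E'
from bar import *
w=viewer.get_image('wrist'); save(w,'w10.png',(200,120,440,300),3.3); np.save('w10.npy',w,allow_pickle=True)
bar(w,(280,180,360,240),.053)
E
python3 go.py .5505 .016 .031 83.2
```

```text
t 10.18 p [0.5421 0.0164 0.2366] yaw 83.23 tilt [-1.     0.003 -0.   ] q [ 0.73  0.17 -0.89  1.67  0.13  1.37  1.27] f [ 0.1 -0.3 -0.2] g 0.497
units [ 3.664 -0.221  0.016] twist 0.006704612069282234
time: 10.77
position: [0.5498, 0.0128, 0.0933]
tool_rot: [-1.118, 1.266, 1.121]
ft_force: [1.1, -0.7, 0.6]
grip_width: 0.498
t 10.77 p [0.5498 0.0128 0.0933] yaw 83.04 tilt [-1.     0.003 -0.   ] q [ 0.67  0.33 -0.85  1.83  0.27  1.11  1.17] f [ 1.1 -0.7  0.6] g 0.498
[ 312  185   23   55 1191] ctr [0.54563843 0.01665018] size [15.42721367 39.94646835] ang -7.2183013
mean [0.5456014  0.01637848] pca 173.31768192838055 [0.01540543 0.04005363]
t 10.82 p [0.5511 0.0133 0.0948] yaw 83.07 tilt [-1. -0. -0.] q [ 0.67  0.32 -0.85  1.83  0.27  1.11  1.17] f [0.2 0.9 0.6] g 0.497
units [1.595 0.024 0.066] twist -0.02629189463992816
```

View pics/w10.png

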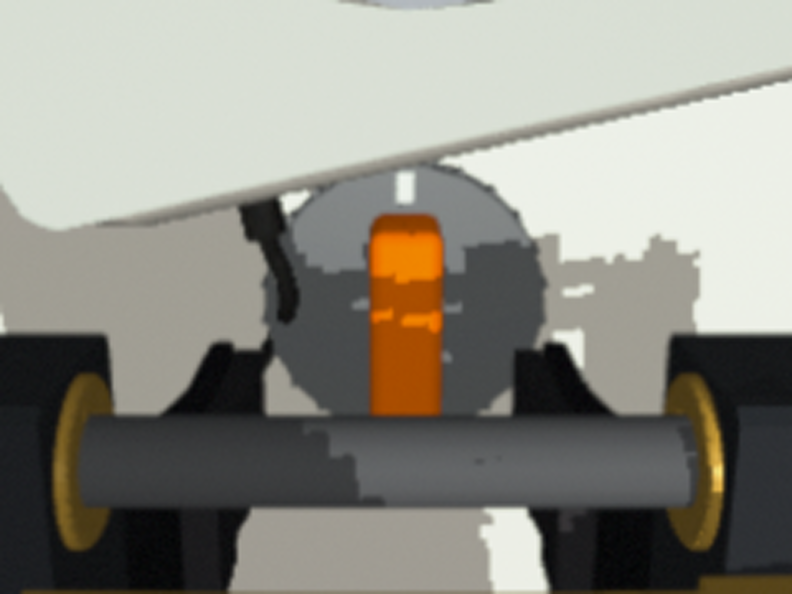

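```bash
python3 -m creep '[{"fingers":0.5,"x":0.1,"y":0,"z":0.08,"twist":0},{"fingers":0.5,"x":0.6,"y":0,"z":0.08,"twist":0},{"fingers":0.5,"x":1.1,"y":0,"z":0.08,"twist":0},{"fingers":0.5,"x":1.4,"y":0,"z":0.08,"twist":0},{"fingers":0.5,"x":1.55,"y":0,"z":0.08,"twist":0},{"fingers":0.5,"x":1.58,"y":0,"z":0.08,"twist":0},{"fingers":0.5,"x":1.58,"y":0,"z":0.08,"twist":0}]'; python3 go.py
python3 - <<'E'
from bar import *
w=viewer.get_image('wrist'); save(w,'w11.png',(200,120,440,300),3.3); np.save('w11.npy',w,allow_pickle=True)
E
```

```text
time: 11.4
position: [0.5517, 0.0177, 0.0318]
tool_rot: [-1.121, 1.263, 1.12]
ft_force: [-0.2, -0.1, 0.0]
grip_width: 0.499
t 11.4 p [0.5517 0.0177 0.0318] yaw 83.17 tilt [-1.    -0.001  0.   ] q [ 0.62  0.41 -0.82  1.88  0.35  1.    1.1 ] f [-0.2 -0.1  0. ] g 0.499
```

View pics/w11.png

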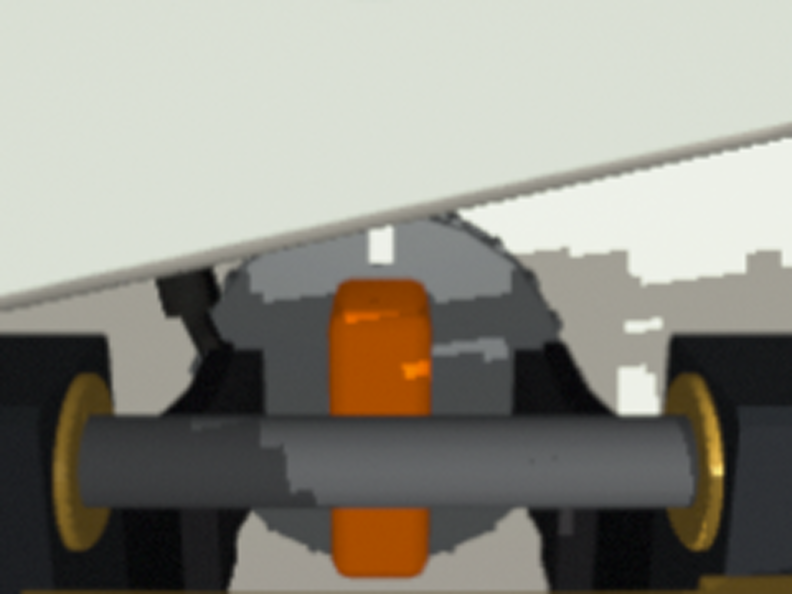

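```bash
python3 - <<'E'
from h import *
w=np.load('w11.npy',allow_pickle=True).item()
f=lambda u,v:(200+u/3.3,120+v/3.3)
p=telemetry.get_state()['position'];print(p,w['xyz'])
for r in (310,317):
  a=onplane(w,*f(381,r),.053); b=onplane(w,*f(380,576),.053); print(a,b,(a+b)/2,np.linalg.norm(a-b))
E
python3 -m creep '[{"fingers":0.05,"x":0,"y":0,"z":-0.02,"twist":0},{"fingers":0.05,"x":0,"y":0,"z":-0.02,"twist":0},{"fingers":0.05,"x":0,"y":0,"z":-0.02,"twist":0},{"fingers":0.05,"x":0,"y":0,"z":-0.02,"twist":0},{"fingers":0.05,"x":0,"y":0,"z":-0.02,"twist":0},{"fingers":0.05,"x":0,"y":0,"z":-0.02,"twist":0},{"fingers":0.05,"x":0,"y":0,"z":-0.02,"twist":0},{"fingers":0.05,"x":0,"y":0,"z":-0.02,"twist":0}]' 55; python3 go.py
python3 - <<'E'
from bar import *
w=viewer.get_image('wrist'); save(w,'w12.png',(200,120,440,300),3.3); np.save('w12.npy',w,allow_pickle=True)
E
```

```text
[0.55203942 0.01782091 0.03224794] [0.48526231 0.02527595 0.19406993]
[0.52894325 0.01900353 0.053     ] [0.57360826 0.01341386 0.053     ] [0.55127575 0.0162087  0.053     ] 0.04501341658891765
[0.53003282 0.01887122 0.053     ] [0.57360826 0.01341386 0.053     ] [0.55182054 0.01614254 0.053     ] 0.043915845216048896
time: 12.12
position: [0.5513, 0.0168, 0.0315]
tool_rot: [-1.121, 1.263, 1.121]
ft_force: [-0.0, 0.1, 1.6]
grip_width: 0.179
t 12.12 p [0.5513 0.0168 0.0315] yaw 83.17 tilt [-1. -0. -0.] q [ 0.62  0.41 -0.82  1.88  0.35  1.    1.1 ] f [-0.   0.1  1.6] g 0.179
```

View pics/w12.png

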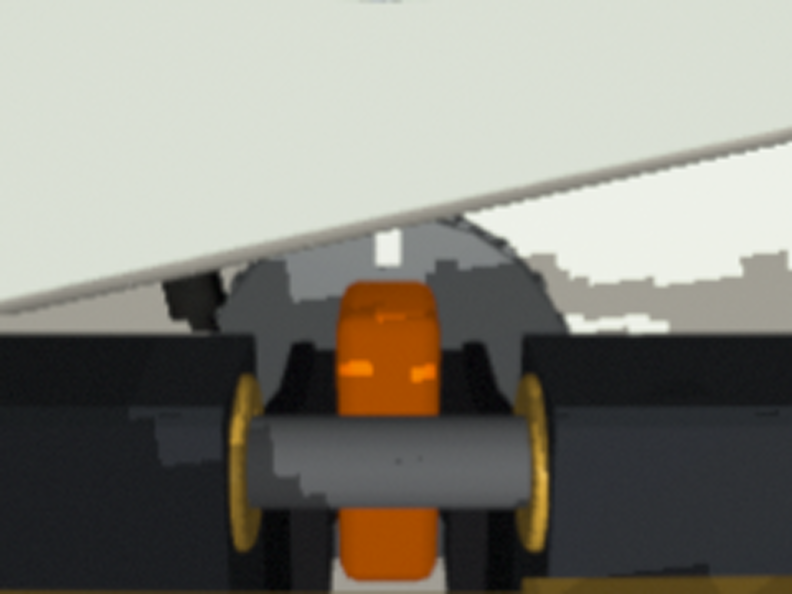

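```bash
python3 -m creep '[{"fingers":0.05,"x":-0.3,"y":0,"z":0,"twist":0},{"fingers":0.05,"x":-1,"y":0,"z":0,"twist":0},{"fingers":0.05,"x":-2,"y":0,"z":0,"twist":0},{"fingers":0.05,"x":-3,"y":0,"z":0,"twist":0},{"fingers":0.05,"x":-3.7,"y":0,"z":0,"twist":0},{"fingers":0.05,"x":-3.7,"y":0,"z":0,"twist":0},{"fingers":0.05,"x":-3.7,"y":0,"z":0,"twist":0}]'; python3 go.py .4985 -.1748 .18 85.6
python3 - <<'E'
from bar import *
w=viewer.get_image('wrist'); save(w,'w13.png',(200,120,440,300),3.3); np.save('w13.npy',w,allow_pickle=True)
E
```

```text
time: 12.75
position: [0.5522, 0.0171, 0.1815]
tool_rot: [-1.123, 1.261, 1.118]
ft_force: [0.4, -0.8, -1.9]
grip_width: 0.175
t 12.75 p [0.5522 0.0171 0.1815] yaw 83.17 tilt [-1.    -0.004 -0.001] q [ 0.71  0.23 -0.89  1.73  0.19  1.27  1.22] f [ 0.4 -0.8 -1.9] g 0.175
units [ 0.038  0.763 -4.922] twist -0.4850164641379962
```

View pics/w13.png

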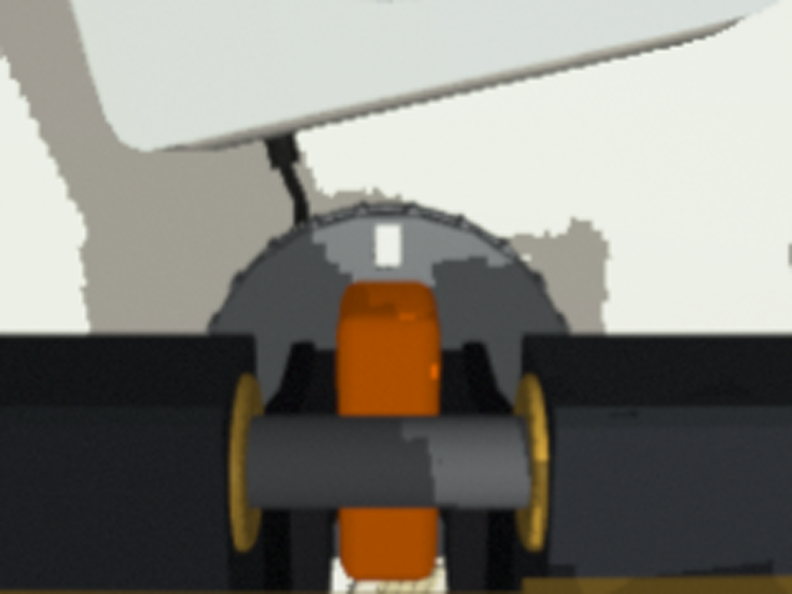

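```bash
python3 -m creep '[{"fingers":0.05,"x":0,"y":0.1,"z":-0.4,"twist":0},{"fingers":0.05,"x":0,"y":0.2,"z":-1.2,"twist":-0.2},{"fingers":0.05,"x":0,"y":0.4,"z":-2.1,"twist":-0.4},{"fingers":0.05,"x":0,"y":0.5,"z":-3,"twist":-0.5},{"fingers":0.05,"x":0,"y":0.7,"z":-3.9,"twist":-0.5},{"fingers":0.05,"x":0.1,"y":0.76,"z":-4.6,"twist":-0.5},{"fingers":0.05,"x":0.3,"y":0.76,"z":-4.92,"twist":-0.5},{"fingers":0.05,"x":0.5,"y":0.76,"z":-4.92,"twist":-0.5},{"fingers":0.05,"x":0.5,"y":0.76,"z":-4.92,"twist":-0.5},{"fingers":0.05,"x":0.5,"y":0.76,"z":-4.92,"twist":-0.5}]'; python3 go.py .4985 -.1748 .15 85.6
python3 - <<'E'
from bar import *
w=viewer.get_image('wrist'); save(w,'w14.png',(200,120,440,300),3.3); np.save('w14.npy',w,allow_pickle=True)
w=viewer.get_image('scene'); save(w,'s14.png',(300,120,500,270),4)
for i in range(4): print(telemetry.get_state()['position'])
E
```

```text
time: 13.63
position: [0.4973, -0.1721, 0.1579]
tool_rot: [-1.152, 1.242, 1.159]
ft_force: [-0.3, -0.1, -1.3]
grip_width: 0.178
t 13.63 p [ 0.4973 -0.1721  0.1579] yaw 85.84 tilt [-1.     0.002  0.003] q [ 1.    0.17 -0.78  1.82  0.12  1.21  1.68] f [-0.3 -0.1 -1.3] g 0.178
units [ 0.197 -0.036 -0.066] twist 0.04873220880722044
[ 0.49818478 -0.17239045  0.15915443]
[ 0.49818478 -0.17239045  0.15915443]
[ 0.49818478 -0.17239045  0.15915443]
[ 0.49818478 -0.17239045  0.15915443]
```

View pics/w14.png

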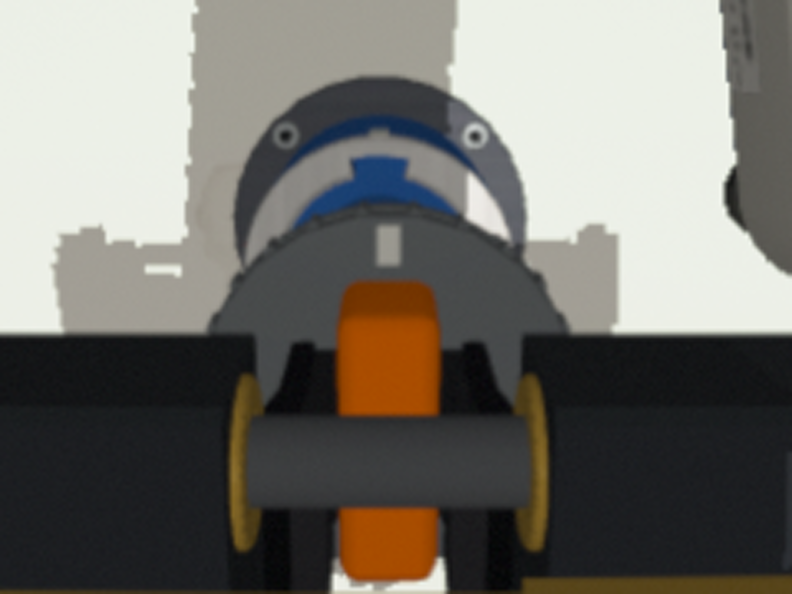

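View pics/s14.png

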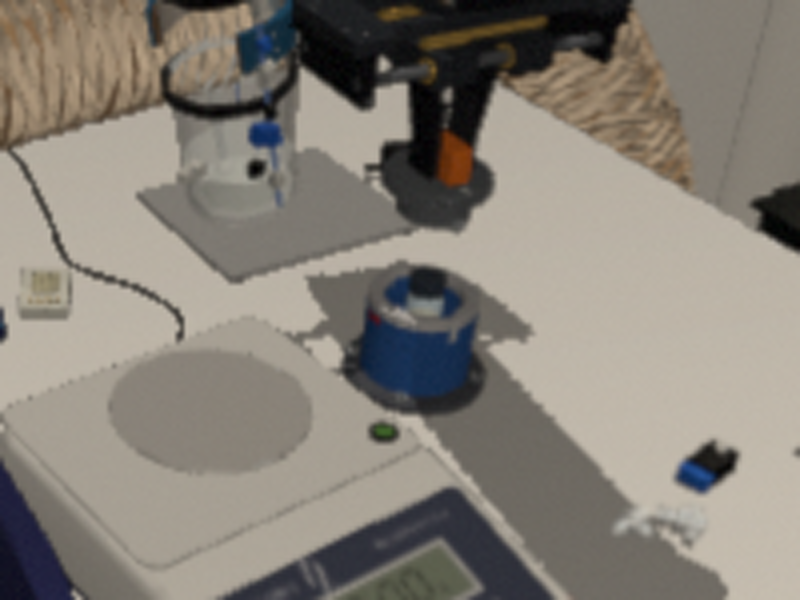

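```bash
python3 -m creep '[{"fingers":0.05,"x":0.2,"y":-0.01,"z":-0.06,"twist":0},{"fingers":0.05,"x":0.5,"y":-0.01,"z":-0.06,"twist":0},{"fingers":0.05,"x":0.75,"y":-0.01,"z":-0.06,"twist":0},{"fingers":0.05,"x":0.83,"y":-0.01,"z":-0.06,"twist":0},{"fingers":0.05,"x":0.83,"y":-0.01,"z":-0.06,"twist":0},{"fingers":0.05,"x":0.83,"y":-0.01,"z":-0.06,"twist":0}]'; python3 go.py .4985 -.1748 .125 85.6
python3 - <<'E'
from bar import *
w=viewer.get_image('wrist'); save(w,'w15.png',(200,120,440,300),3.3); np.save('w15.npy',w,allow_pickle=True)
E
```

```text
time: 14.23
position: [0.4976, -0.1771, 0.1257]
tool_rot: [-1.153, 1.244, 1.154]
ft_force: [-0.3, -0.1, -0.8]
grip_width: 0.176
t 14.23 p [ 0.4976 -0.1771  0.1257] yaw 85.69 tilt [-1.     0.001  0.   ] q [ 0.99  0.21 -0.77  1.85  0.16  1.15  1.66] f [-0.3 -0.1 -0.8] g 0.176
units [ 0.018 -0.018  0.06 ] twist 0.017317724893209173
```

View pics/w15.png

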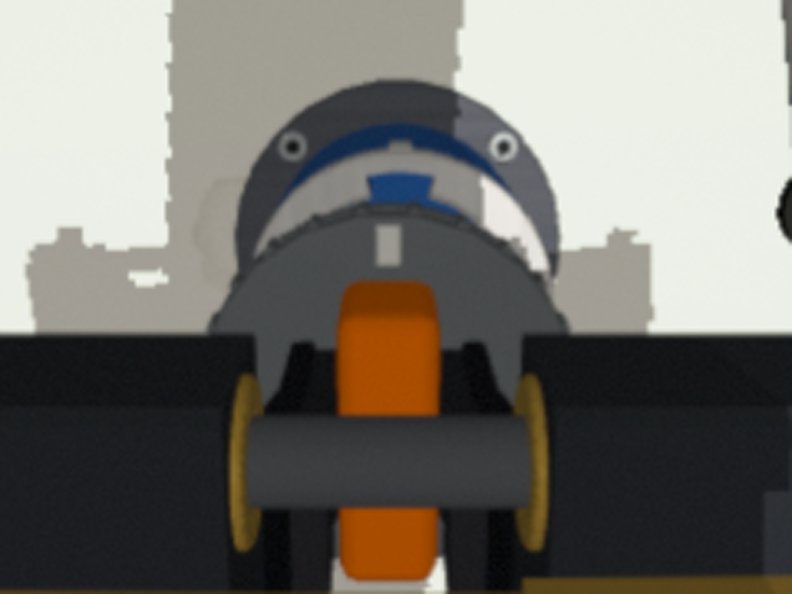

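```bash
python3 -m creep '[{"fingers":0.05,"x":0,"y":-0.015,"z":0.06,"twist":0},{"fingers":0.05,"x":0,"y":-0.015,"z":0.06,"twist":0},{"fingers":0.05,"x":0,"y":-0.015,"z":0.06,"twist":0},{"fingers":0.05,"x":0,"y":-0.015,"z":0.06,"twist":0},{"fingers":0.05,"x":0,"y":-0.015,"z":0.06,"twist":0}]'; python3 go.py .4985 -.1748 .125 85.6
python3 - <<'E'
from bar import *
w=viewer.get_image('wrist'); save(w,'w16.png',(200,120,440,300),3.3); np.save('w16.npy',w,allow_pickle=True)
f=lambda u,v:(200+u/3.3,120+v/3.3)
E
python3 go.py
```

```text
time: 14.7
position: [0.4986, -0.1751, 0.1263]
tool_rot: [-1.154, 1.244, 1.153]
ft_force: [0.9, 0.4, -1.2]
grip_width: 0.177
t 14.7 p [ 0.4986 -0.1751  0.1263] yaw 85.67 tilt [-1. -0. -0.] q [ 0.99  0.21 -0.77  1.85  0.16  1.15  1.66] f [ 0.9  0.4 -1.2] g 0.177
units [0.033 0.004 0.007] twist 0.013621376758598558
t 14.75 p [ 0.4986 -0.1751  0.1263] yaw 85.67 tilt [-1. -0. -0.] q [ 0.99  0.21 -0.77  1.85  0.16  1.15  1.66] f [-0.5  0.3 -1.3] g 0.18
```

View pics/w16.png

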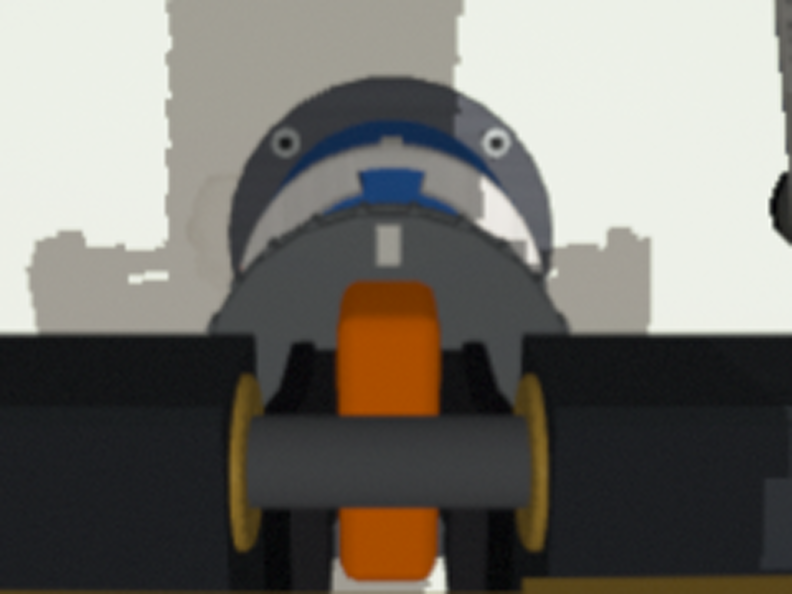

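```bash
python3 -m creep '[{"fingers":0.05,"x":0.2,"y":-0.01,"z":0.015,"twist":0},{"fingers":0.05,"x":0.4,"y":-0.01,"z":0.015,"twist":0},{"fingers":0.05,"x":0.5,"y":-0.01,"z":0.015,"twist":0},{"fingers":0.05,"x":0.6,"y":-0.01,"z":0.015,"twist":0},{"fingers":0.05,"x":0.62,"y":-0.01,"z":0.015,"twist":0},{"fingers":0.05,"x":0.62,"y":-0.01,"z":0.015,"twist":0},{"fingers":0.05,"x":0.62,"y":-0.01,"z":0.015,"twist":0}]'; python3 go.py .4985 -.1748 .0795 85.6
python3 - <<'E'
from bar import *
w=viewer.get_image('wrist'); save(w,'w17.png',(200,120,440,300),3.3)
w=viewer.get_image('scene'); save(w,'s17.png',(350,130,470,220),6.5)
E
```

```text
time: 15.33
position: [0.4991, -0.1744, 0.1014]
tool_rot: [-1.154, 1.244, 1.153]
ft_force: [0.8, -0.3, -0.8]
grip_width: 0.176
t 15.33 p [ 0.4991 -0.1744  0.1014] yaw 85.68 tilt [-1. -0. -0.] q [ 0.98  0.24 -0.77  1.88  0.18  1.1   1.64] f [ 0.8 -0.3 -0.8] g 0.176
units [ 0.547  0.014 -0.011] twist 0.01572099004046379
```

View pics/w17.png

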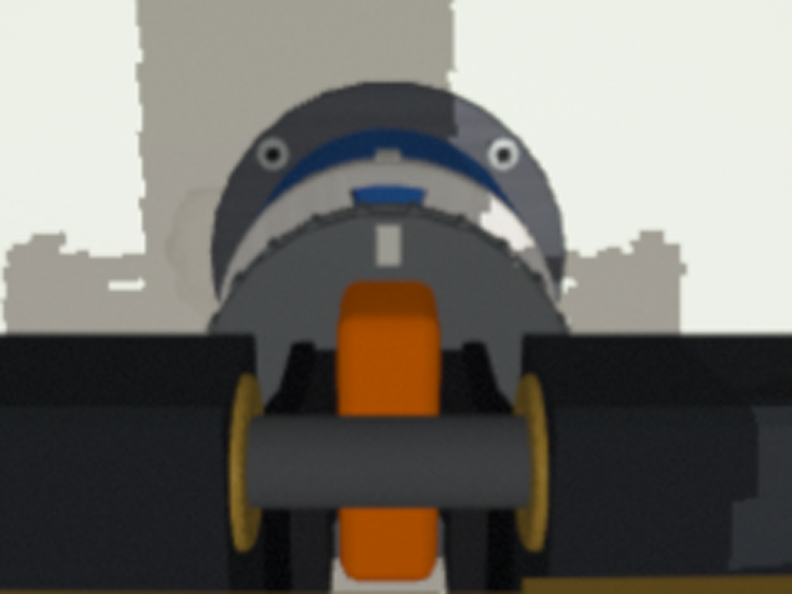

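View pics/s17.png

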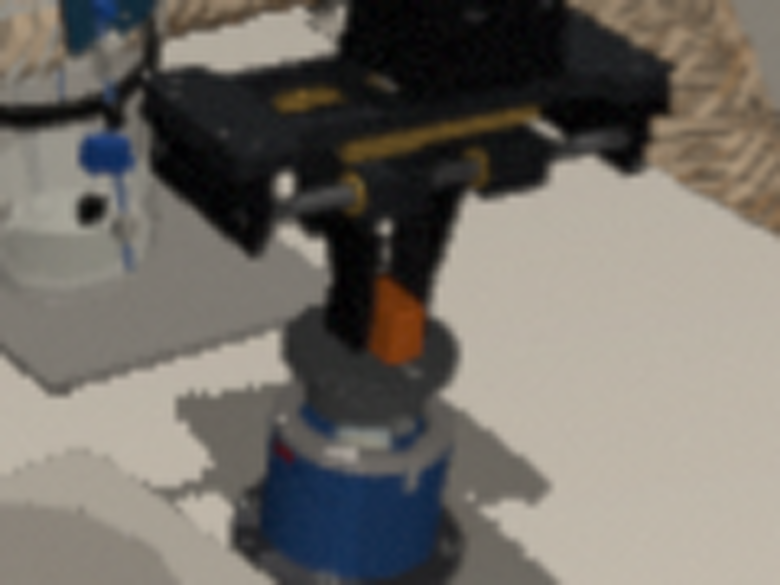

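```bash
python3 -m creep '[{"fingers":0.05,"x":0.07,"y":0,"z":0,"twist":0},{"fingers":0.05,"x":0.14,"y":0,"z":0,"twist":0},{"fingers":0.05,"x":0.2,"y":0,"z":0,"twist":0},{"fingers":0.05,"x":0.26,"y":0,"z":0,"twist":0},{"fingers":0.05,"x":0.26,"y":0,"z":0,"twist":0},{"fingers":0.05,"x":0.26,"y":0,"z":0,"twist":0}]'; python3 go.py .4985 -.1748 .0795 85.6
```

```text
time: 15.93
position: [0.4989, -0.1744, 0.0906]
tool_rot: [-1.153, 1.244, 1.154]
ft_force: [-0.1, 0.3, -0.8]
grip_width: 0.177
t 15.93 p [ 0.4989 -0.1744  0.0906] yaw 85.68 tilt [-1.  0.  0.] q [ 0.97  0.25 -0.76  1.89  0.2   1.08  1.63] f [-0.1  0.3 -0.8] g 0.177
units [ 0.277  0.008 -0.011] twist 0.015369882853499916
```

```bash
python3 -m creep '[{"fingers":0.05,"x":0.06,"y":0,"z":0,"twist":0},{"fingers":0.05,"x":0.12,"y":0,"z":0,"twist":0},{"fingers":0.05,"x":0.18,"y":0,"z":0,"twist":0},{"fingers":0.05,"x":0.22,"y":0,"z":0,"twist":0},{"fingers":0.05,"x":0.24,"y":0,"z":0,"twist":0},{"fingers":0.05,"x":0.24,"y":0,"z":0,"twist":0}]' 60; python3 go.py .4985 -.1748 .0795 85.6
python3 - <<'E'
from bar import *
w=viewer.get_image('wrist'); save(w,'w18.png',(200,120,440,300),3.3)
E
```

```text
time: 16.43
position: [0.4985, -0.1746, 0.0822]
tool_rot: [-1.153, 1.246, 1.154]
ft_force: [-5.0, 1.0, 8.5]
grip_width: 0.18
t 16.43 p [ 0.4985 -0.1746  0.0822] yaw 85.66 tilt [-1.     0.002 -0.001] q [ 0.97  0.26 -0.76  1.89  0.21  1.07  1.62] f [-5.   1.   8.5] g 0.18
units [ 0.068 -0.    -0.005] twist 0.012481746499082647
```

View pics/w18.png

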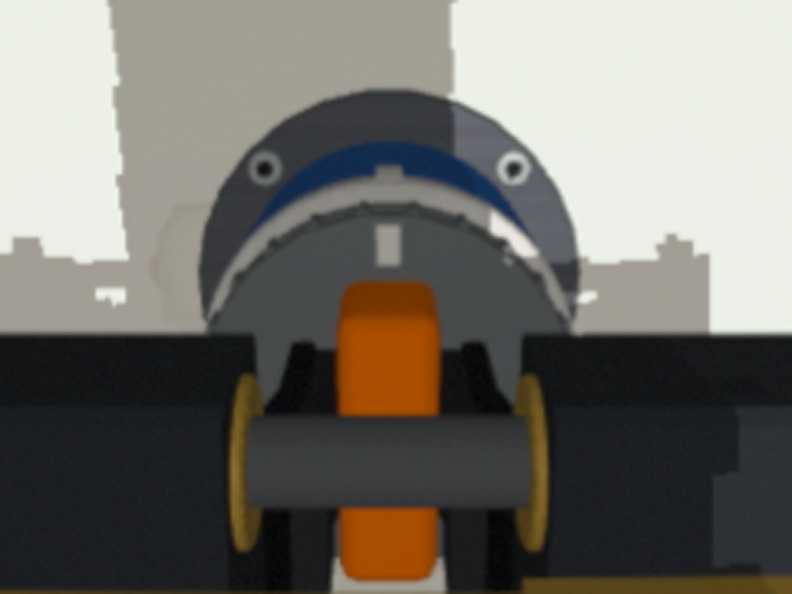

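```bash
python3 -m creep '[{"fingers":0.05,"x":0.02,"y":0.02,"z":0,"twist":0},{"fingers":0.05,"x":0.05,"y":0.02,"z":0,"twist":0},{"fingers":0.05,"x":0.07,"y":0.02,"z":0,"twist":0},{"fingers":0.05,"x":0.08,"y":0.02,"z":0,"twist":0},{"fingers":0.05,"x":0.08,"y":0.02,"z":0,"twist":0}]'; python3 go.py .4985 -.1748 .0795 85.6
```

```text
time: 16.9
position: [0.4984, -0.1746, 0.0796]
tool_rot: [-1.154, 1.245, 1.153]
ft_force: [-4.8, 0.6, 9.1]
grip_width: 0.174
t 16.9 p [ 0.4984 -0.1746  0.0796] yaw 85.67 tilt [-1.     0.    -0.001] q [ 0.97  0.26 -0.76  1.9   0.21  1.06  1.62] f [-4.8  0.6  9.1] g 0.174
units [ 0.004 -0.002 -0.004] twist 0.013270801080980731
```

```bash
python3 -m creep '[{"fingers":0.05,"x":0.02,"y":0.03,"z":0,"twist":0},{"fingers":0.05,"x":0.04,"y":0.03,"z":0,"twist":0},{"fingers":0.05,"x":0.05,"y":0.03,"z":0,"twist":0},{"fingers":0.05,"x":0.05,"y":0.03,"z":0,"twist":0}]'; python3 go.py .4985 -.1748 .0795 85.6
python3 - <<'E'
from bar import *
w=viewer.get_image('scene'); save(w,'s19.png',(350,130,470,220),6.5)
E
```

```text
time: 17.23
position: [0.4984, -0.1746, 0.0794]
tool_rot: [-1.156, 1.244, 1.151]
ft_force: [-6.5, 1.1, 20.9]
grip_width: 0.176
t 17.23 p [ 0.4984 -0.1746  0.0794] yaw 85.66 tilt [-1.    -0.002 -0.002] q [ 0.97  0.26 -0.76  1.9   0.21  1.06  1.62] f [-6.5  1.1 20.9] g 0.176
units [-0.003 -0.004 -0.004] twist 0.012652047984380488
```

View pics/s19.png

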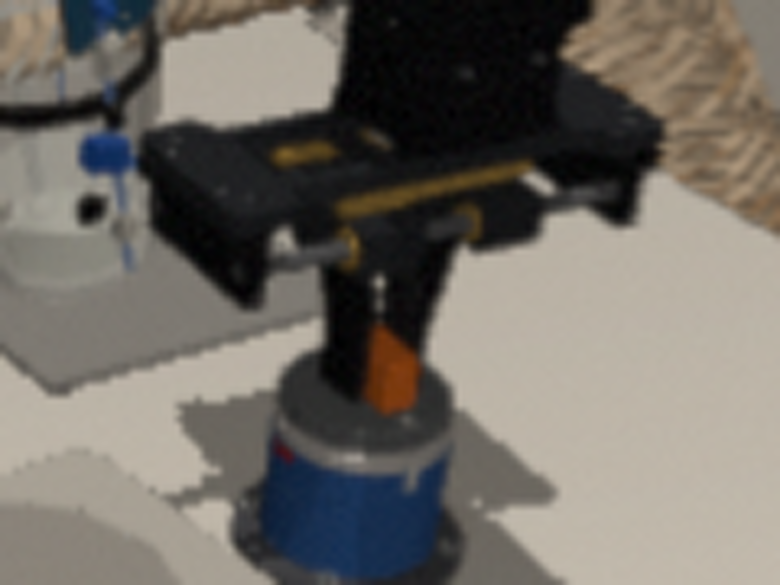

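```bash
python3 -m creep '[{"fingers":0.05,"x":0,"y":-0.03,"z":0,"twist":0},{"fingers":0.05,"x":0,"y":-0.03,"z":0,"twist":0},{"fingers":0.05,"x":0,"y":-0.03,"z":0,"twist":0}]'; python3 go.py; python3 -c "
from h import *
print(telemetry.get_state()['torque'])"
```

```text
time: 17.53
position: [0.4984, -0.1747, 0.0794]
tool_rot: [-1.154, 1.246, 1.153]
ft_force: [-8.8, 1.7, 24.0]
grip_width: 0.181
t 17.53 p [ 0.4984 -0.1747  0.0794] yaw 85.66 tilt [-1.     0.001 -0.002] q [ 0.97  0.26 -0.76  1.9   0.21  1.06  1.61] f [-8.8  1.7 24. ] g 0.181
[0.72870526 2.02081374 0.0034625 ]
```

```bash
python3 -m creep '[{"fingers":0.05,"x":0,"y":0.06,"z":0,"twist":0},{"fingers":0.05,"x":0,"y":0.06,"z":0,"twist":0},{"fingers":0.05,"x":0,"y":0.06,"z":0,"twist":0},{"fingers":0.05,"x":0,"y":0.06,"z":0,"twist":0}]'; python3 go.py; python3 -c "
from h import *
print(telemetry.get_state()['torque'])"
```

```text
time: 17.87
position: [0.4983, -0.1747, 0.0794]
tool_rot: [-1.157, 1.242, 1.149]
ft_force: [-2.5, 1.6, 16.2]
grip_width: 0.181
t 17.87 p [ 0.4983 -0.1747  0.0794] yaw 85.67 tilt [-1.    -0.004 -0.002] q [ 0.97  0.26 -0.76  1.9   0.21  1.05  1.62] f [-2.5  1.6 16.2] g 0.181
[ 0.47267736  0.53604076 -0.05505339]
```

```bash
python3 -m creep '[{"fingers":0.05,"x":0,"y":0,"z":0,"twist":0.4},{"fingers":0.05,"x":0,"y":0,"z":0,"twist":1},{"fingers":0.05,"x":0,"y":0,"z":0,"twist":1.8},{"fingers":0.05,"x":0,"y":0,"z":0,"twist":2.6},{"fingers":0.05,"x":0,"y":0,"z":0,"twist":3.4},{"fingers":0.05,"x":0,"y":0,"z":0,"twist":4.2},{"fingers":0.05,"x":0,"y":0,"z":0,"twist":5},{"fingers":0.05,"x":0,"y":0,"z":0,"twist":5},{"fingers":0.05,"x":0,"y":0,"z":0,"twist":5}]'; python3 go.py; python3 -c "
from h import *
print(telemetry.get_state()['torque'])
w=viewer.get_image('wrist'); save(w,'w20.png',(200,120,440,300),3.3)"
```

```text
time: 18.62
position: [0.4984, -0.1743, 0.0794]
tool_rot: [-0.827, 1.406, 0.821]
ft_force: [-2.2, 1.6, 16.7]
grip_width: 0.179
t 18.62 p [ 0.4984 -0.1743  0.0794] yaw 60.66 tilt [-1.    -0.005  0.001] q [ 0.91  0.25 -0.7   1.9   0.18  1.05  1.2 ] f [-2.2  1.6 16.7] g 0.179
[ 0.4821186   0.5052153  -0.12960898]
```

View pics/w20.png

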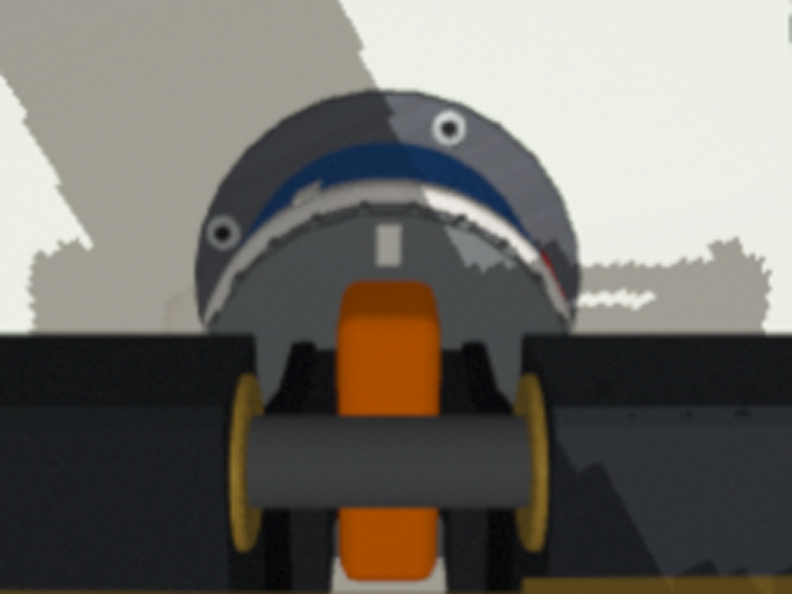

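The lid is turning with the gripper: its mark is still at (388,243), the white stripe has moved left to (307,192), and the red stripe is coming in at (548,262). I'll continue the remaining 65°.

```bash
python3 -m creep '[{"fingers":0.05,"x":0,"y":0,"z":0,"twist":0.5},{"fingers":0.05,"x":0,"y":0,"z":0,"twist":1.3},{"fingers":0.05,"x":0,"y":0,"z":0,"twist":2.2},{"fingers":0.05,"x":0,"y":0,"z":0,"twist":3.1},{"fingers":0.05,"x":0,"y":0,"z":0,"twist":4},{"fingers":0.05,"x":0,"y":0,"z":0,"twist":5},{"fingers":0.05,"x":0,"y":0,"z":0,"twist":6},{"fingers":0.05,"x":0,"y":0,"z":0,"twist":7},{"fingers":0.05,"x":0,"y":0,"z":0,"twist":8},{"fingers":0.05,"x":0,"y":0,"z":0,"twist":9},{"fingers":0.05,"x":0,"y":0,"z":0,"twist":10},{"fingers":0.05,"x":0,"y":0,"z":0,"twist":11},{"fingers":0.05,"x":0,"y":0,"z":0,"twist":11.8},{"fingers":0.05,"x":0,"y":0,"z":0,"twist":12.4},{"fingers":0.05,"x":0,"y":0,"z":0,"twist":12.4},{"fingers":0.05,"x":0,"y":0,"z":0,"twist":12.4}]'; python3 go.py; python3 -c "
from h import *
print(telemetry.get_state()['torque'])
w=viewer.get_image('wrist'); save(w,'w21.png',(200,120,440,300),3.3)"
```

```text
time: 20.0
position: [0.4995, -0.1743, 0.0795]
tool_rot: [0.016, 1.564, -0.019]
ft_force: [0.2, 1.9, 13.2]
grip_width: 0.181
t 20.0 p [ 0.4995 -0.1743  0.0795] yaw -1.3 tilt [-1.    -0.002  0.007] q [ 0.79  0.22 -0.56  1.91  0.14  1.04  0.15] f [ 0.2  1.9 13.2] g 0.181
[ 0.34160674 -0.10457127 -0.01229721]
```

View pics/w21.png

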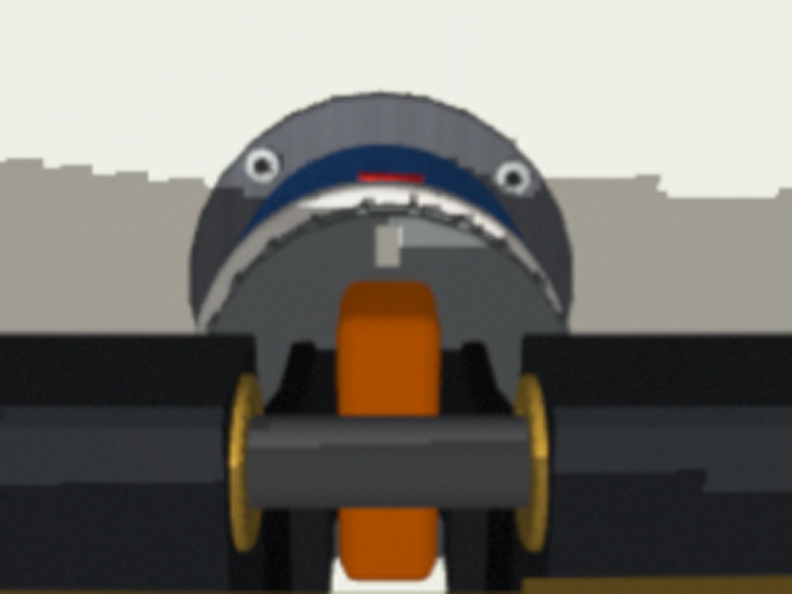

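```bash
python3 -m creep '[{"fingers":0.05,"x":0.02,"y":0,"z":0,"twist":0.3},{"fingers":0.05,"x":0.04,"y":0,"z":0,"twist":0.6},{"fingers":0.05,"x":0.04,"y":0,"z":0,"twist":0.8},{"fingers":0.05,"x":0.04,"y":0,"z":0,"twist":0.8},{"fingers":0.05,"x":0.04,"y":0,"z":0,"twist":0.8},{"fingers":0.05,"x":0.04,"y":0,"z":0,"twist":0.8},{"fingers":0.05,"x":0.04,"y":0,"z":0,"twist":0.8},{"fingers":0.05,"x":0.04,"y":0,"z":0,"twist":0.8}]'; python3 go.py; python3 -c "
from h import *
print(telemetry.get_state()['torque'])
w=viewer.get_image('wrist'); save(w,'w22.png',(200,120,440,300),3.3)
w=viewer.get_image('scene'); save(w,'s22.png',(350,130,470,220),6.5)
w=viewer.get_image('scene'); save(w,'s22b.png',(180,150,380,300),4)"
```

```text
time: 20.72
position: [0.4997, -0.1743, 0.0794]
tool_rot: [0.069, 1.563, -0.074]
ft_force: [-3.1, 1.9, 23.1]
grip_width: 0.175
t 20.72 p [ 0.4997 -0.1743  0.0794] yaw -5.22 tilt [-1.    -0.002  0.007] q [ 0.78  0.22 -0.55  1.91  0.14  1.04  0.09] f [-3.1  1.9 23.1] g 0.175
[0.5694915  0.81315964 0.31069162]
```

View pics/w22.png

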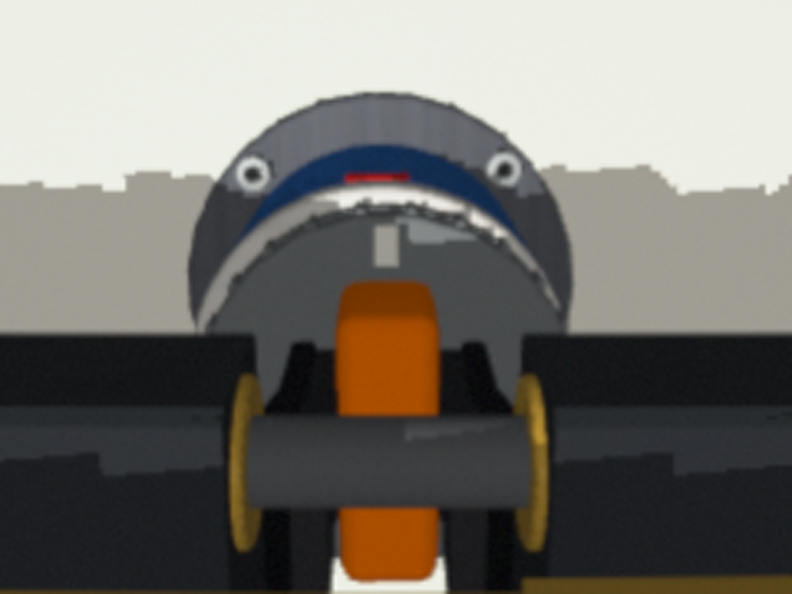

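View pics/s22.png

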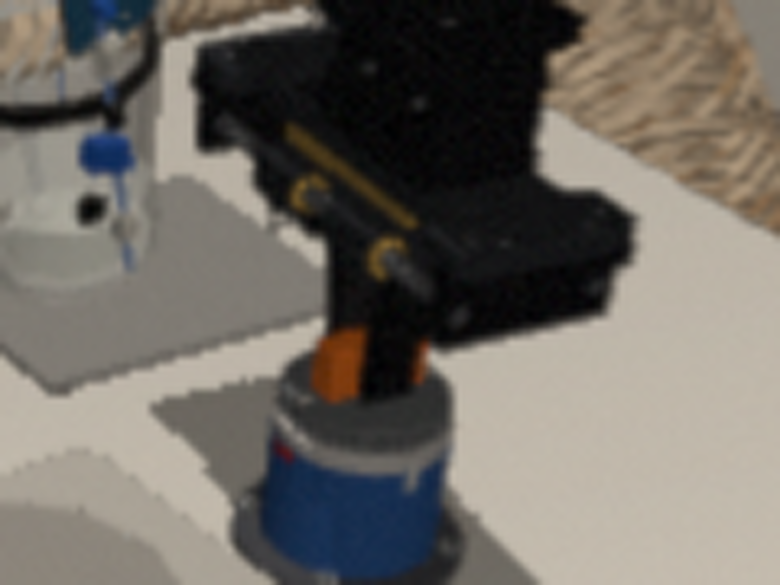

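View pics/s22b.png

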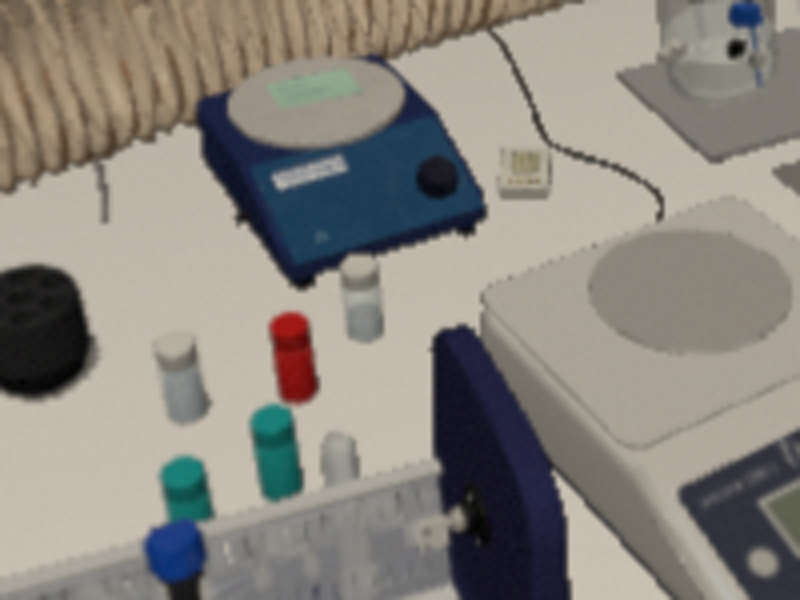

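```bash
python3 -m creep '[{"fingers":0.05,"x":0,"y":0,"z":0,"twist":0},{"fingers":0.05,"x":0,"y":0,"z":0,"twist":0},{"fingers":0.05,"x":0,"y":0,"z":0,"twist":0},{"fingers":0.05,"x":0,"y":0,"z":0,"twist":0},{"fingers":0.05,"x":0,"y":0,"z":0,"twist":0},{"fingers":0.05,"x":0,"y":0,"z":0,"twist":0}]'; python3 go.py
```

```text
time: 21.37
position: [0.4997, -0.1743, 0.0793]
tool_rot: [0.069, 1.563, -0.074]
ft_force: [-2.6, 2.6, 22.0]
grip_width: 0.177
t 21.37 p [ 0.4997 -0.1743  0.0793] yaw -5.22 tilt [-1.    -0.002  0.007] q [ 0.78  0.22 -0.55  1.91  0.14  1.04  0.09] f [-2.6  2.6 22. ] g 0.177
```

Stable, so I'm handing it in.

```bash
python3 -c "
from h import *
print(workorder.close_job())"; python3 go.py
```

```text
the job is handed in; nothing more can be done
None
the job is handed in; nothing more can be done
```

The blue-capped vial is standing in the bore, and the lid is on the cell, pressed home and turned clockwise to the stop. I handed the job in at about 21 s, with the lid still gripped. The hand-in reports no verdict.

**Vial:** after I let go, the depth reading put its cap top at 79.6 mm, against 80 mm expected for a seated vial. I could not see the vial or the spring floor once the lid was on.

**Lid, last readings:**

| Check | Reading |
|---|---|
| Tool height | 79.3 mm; about 79.5 mm expected with the lid fully home |
| Push | steady at about 22 N (the spring alone gives about 10 N) |
| Lug direction | within about 1° of the locked marks |
| Stop | twist moment of about 0.3 N m, so the lugs are against it |
| Tool tilt | about 0.007 rad |
| Grip set | 60 N |

The two white-capped vials stood unmoved in the last scene picture.

**Disagreements:**
- The top and wrist cameras differed by about 3 mm in y. I used the wrist camera, since the same view showed the gripper and the cell.
- Pushing the lid home gave a sideways force of 5–9 N. Shifting the tool cut that to about 3 N before I turned the lid.
- One move command was refused because of missing row values; it moved nothing.

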